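# Fetch the collar from behind the exhaust parts

### The job

The short thick steel collar at the back of the parts stand is to go on the welding positioner, but three tall exhaust parts stand round it. First move all three tall parts aside so that they stand upright on the black rubber mat, then set the collar over the pin of the positioner, flat on its round table, and finally put each tall part back upright in the middle of the very pad of the stand from which it came. Do not tip any tall part over.

Things in the scene. Friction and masses are not known exactly. Their poses are not given: they have to be found in the camera images.
- collar: Short thick-walled plain steel ring, outer diameter 54 mm, bore 38 mm, 30 mm high, axis upright (z). Origin at the centre of its underside. 0.17 to 0.34 kg. At the start it stands on the rear grey disc of the stand (top 10 mm above the bench), with tall parts 64 mm (centre to centre) to its left, right and front, so that a gripper cannot come down to it until they are gone.
- tube: Tall part: straight steel tube, outer diameter 50 mm all the way, wall 3 mm, 120 mm high, a thin copper-tinted seam round it (as on the other tall parts), open at both ends, standing upright (z along its axis). Origin at the centre of its underside. 0.15 to 0.31 kg.
- cone: Tall part: hollow steel reducer cone, 125 mm high, upright: outer diameter 58 mm for the lowest 12 mm, tapering to 38 mm at 75 mm height, then a straight neck of 38 mm diameter to the top; open at both ends. Origin at the centre of its underside. 0.15 to 0.31 kg.
- flanged: Tall part: straight steel tube of 41 mm outer diameter with a flat round flange at its foot (60 mm diameter, 8 mm thick, four dark bolt holes); 115 mm high in all, upright, open at the top. Origin at the centre of its underside. 0.17 to 0.35 kg.
- rack: The parts stand: fixed flat aluminium plate, 170 (x) x 210 (y) x 4 mm, with four grey discs. Origin at the centre of its underside; +x is its rear (away from the robot), +y its left. Disc centres in mm: rear (collar) (30, 0), left (30, 64), front (-34, 0), right (30, -64). A brass boss and a nut, up to 14 mm high, lie near its front corners.
- pad_left: Left pad of the stand: a flat grey disc 66 mm in diameter and 6 mm thick, standing on the stand's plate; origin at the centre of its underside, so its top is 6 mm above the origin (10 mm above the bench). A tall part stands centred on it at the start; which one varies. Fixed.
- pad_front: Front (nearest the robot) pad of the stand: a flat grey disc 66 mm in diameter and 6 mm thick, standing on the stand's plate; origin at the centre of its underside, so its top is 6 mm above the origin (10 mm above the bench). A tall part stands centred on it at the start; which one varies. Fixed.
- pad_right: Right pad of the stand: a flat grey disc 66 mm in diameter and 6 mm thick, standing on the stand's plate; origin at the centre of its underside, so its top is 6 mm above the origin (10 mm above the bench). A tall part stands centred on it at the start; which one varies. Fixed.
- mat: Side area: fixed flat black rubber mat, 290 (x) x 140 (y) mm, 4 mm thick, bare. Room for three tall parts in a row along x. Origin at the centre of its underside, on the bench (top at z = 4 mm). It lies on the robot's left or right, the positioner on the other side.
- positioner: Benchtop welding positioner, fixed: blue base 120 x 120 mm, a round steel table of 120 mm diameter whose top is 60 mm above the bench, and on its centre a dark upright pin, 22 mm in diameter and 15 mm high (to 75 mm). Origin at the centre of the base's underside, on the bench; z up through the pin's axis. The table does not turn.
Things that resemble listed ones, but are neither listed nor needed, are in the scene too. What is shaped like the collar but green, orange or purple is not meant.

How it is judged:
By the outcome, as a careful person would: the job done as asked, in the order asked, and still so for the second after the job is handed in, with the robot touching nothing.
It also fails if it takes over 141 s, if anything falls off the work surface, if the arm or the gripper's body presses on something with over 40 N, if the wrist force passes 120 N, or if a joint passes its speed limit or range.

### The arm

A 6-joint arm with a two-finger parallel gripper is mounted at the origin on the work surface. World frame = base frame: x ahead of the robot, y to its left, z up, the work surface at z = 0. Lengths are in m, angles in rad, forces in N, time in s.
With the tool pointing down it reaches from about 0.35 to 0.975 m from the base axis. Payload 4.9 kg.
Tool frame: the origin (TCP) lies at the very end of the fingers, on their centre line; the grasp point (between the pads) lies 19 mm behind it (ctrl.grasp_offset is the distance from the TCP to the grasp point, in m); z points along the fingers, y is the line along which they close (so a half turn about z gives the same grasp; the last joint's range is limited). The gripper opens to 85 mm and grips with 20 to 120 N. Pads are 22 mm wide; open, the fingers measure 114 mm over their backs; the gripper's body (76 mm by 85 mm) begins 54 mm behind the grasp point. The pads swing forward as they close: fully open they stand 13 mm farther back than shut.
Start: joints at [1.114, 0.053, 1.613, -0, 1.476, -0.119], TCP at [0.207, 0.59, 0.231] pointing down, gripper open.
Joint ranges: [-3.01, 3.01], [-1.01, 2.22], [0.06, 2.58], [-1.02, 4.17], [0.09, 2.62], [-3.14, 3.14]. Speed limits (rad/s): [2.57, 2.57, 3.14, 3.14, 3.14, 3.14].

### API

Orientations are given as a rotation vector (axis times angle).
In Python, from station import ctrl, optics gives the robot as it stands.
- The arm moves only by the shell command python3 -m handwheel 'ROWS' [OPENING] [FORCE]. ROWS is JSON, a list of rows, each an object of numbers: "tx", "ty", "tz": the shift along the tool's x, y, z in mm; "roll": the turn about the tool's z in rad. A call has 1 to 12 rows; each row shifts and turns the commanded pose from where the row before left it, along the tool's axes as they then stand; what a row does not reach is not made up. A row lasts 1/12 s, in which the tool goes at most 41.7 mm and 7.16 degrees, less where a joint would pass 70% of its speed; a pose out of reach is approached as far as the arm can. A call with a gripper value outside its range is refused whole. OPENING is the finger opening in mm, from 0 to 85.4, set as the call begins (- or left out, the last holds). The fingers move at their own pace and stop on an object; FORCE is the grip in N (left out, the last holds). Time passes only in rows, so rows that do not move let the fingers close. It gives the time, the measured TCP pose, the force, the opening and the grip force at its end, in the units of the state.
- ctrl.get_obs(): the state, without advancing time (a new reading comes with each control period).
- optics.get_image(name): name is "side" or "top"; returns (picture, depth): 384x512x3 uint8, red, green, blue; 384x512 float32, m along the optical axis (not along the pixel's ray), 0 where there is no reading.
- optics.camera_params(name): a dict with "mtx" (3x3 intrinsics, pixels), "extrinsics" (4x4, takes a point from camera to world coordinates). Camera axes: x right, y down, z forward; pixel columns grow to the right and rows downward; lengths in m; the calibration is good to about 2 mm. A picture is of the moment at which its call begins. camera_params takes no time and is no camera call.
- ctrl.finish_job(): hands the job in; it is judged then, once.
The state is a dict: "t": time; "q": joint angles; "dq": joint speeds; "effort": joint torques, N m; "tool_pos": TCP position; "tool_rot": TCP orientation; "contact_force": force on the tool from outside, world axes, zero at the start; "wrist_torque": the same for the moment, N m; "opening": finger opening in m; "grip_force": force on a finger pad.
Only numpy, scipy, OpenCV 4.12 (cv2) and the standard library are available. Lean on these libraries where they do the work, as an engineer would, in place of code of your own. Each camera call takes 0.05 s, during which the arm holds its last target. There are 200 camera calls.

## Working session

There is one attempt and no reset: what is moved stays moved. The work goes in short steps, Python scripts to look and compute and a shell command to move; the robot and the scene stay as the last step left them, time stands still between calls to the robot, and variables do not carry over. Pictures are saved under pics/ and viewed, at most 14 in all, crops included, and the job is handed in when it is done.

```bash
ls; mkdir -p pics
python3 - <<'E'
from station import ctrl, optics
import cv2,numpy as np
for n in ("top","side"):
    im,d=optics.get_image(n); np.savez(f"pics/{n}0.npz",im=im,d=d)
    cv2.imwrite(f"pics/{n}0.png",im[:,:,::-1])
    p=optics.camera_params(n); print(n,p["mtx"].tolist(),np.round(p["extrinsics"],3).tolist())
o=ctrl.get_obs(); print({k:np.round(v,3).tolist() for k,v in o.items()}, ctrl.grasp_offset)
E
```

```text
pics
top [[366.13233530336043, 0.0, 258.6491206125302], [0.0, 366.13233530336043, 187.19611381449562], [0.0, 0.0, 1.0]] [[-0.001, -0.99, 0.14, 0.47], [-1.0, 0.0, -0.005, 0.023], [0.005, -0.14, -0.99, 0.775], [0.0, 0.0, 0.0, 1.0]]
side [[388.2280704739637, 0.0, 254.23860862926801], [0.0, 388.2280704739637, 188.4031968462795], [0.0, 0.0, 1.0]] [[0.981, -0.133, 0.141, 0.475], [-0.194, -0.63, 0.752, -0.584], [-0.011, -0.765, -0.643, 0.542], [0.0, 0.0, 0.0, 1.0]]
{'t': 0.1, 'q': [1.114, 0.053, 1.614, 0.0, 1.476, -0.119], 'dq': [0.001, -0.003, -0.002, 0.001, 0.001, -0.001], 'effort': [0.0, -39.49, -37.136, -0.0, 0.004, 0.0], 'tool_pos': [0.207, 0.589, 0.23], 'tool_rot': [-0.528, -3.096, 0.003], 'contact_force': [-0.824, -0.113, 1.202], 'wrist_torque': [-0.002, -0.004, -0.01], 'grip_force': 0.0, 'opening': 0.086} 0.0187
```

View pics/top0.png

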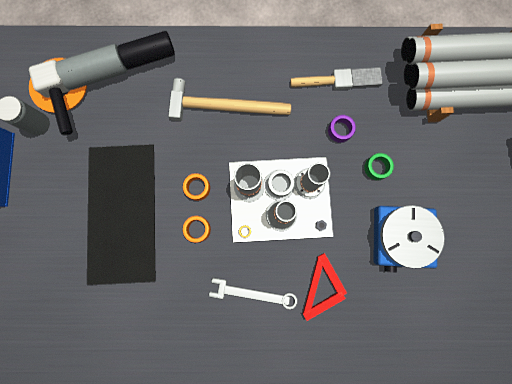

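View pics/side0.png

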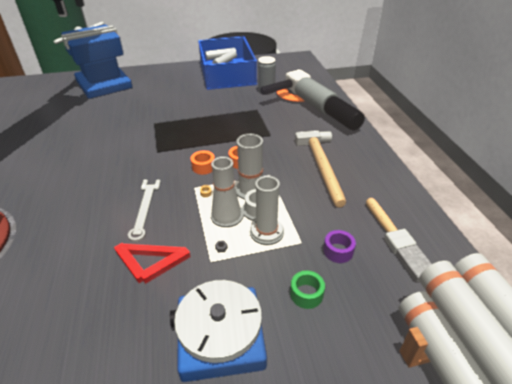

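The top view shows the tube at the left pad (247,180), the cone in front (285,213), the flanged part at the right (316,175) and the collar at (279,184). The mat is around (121,215) and the positioner pin is at (415,236).

```bash
cat > h.py <<'E'
import numpy as np, cv2
from scipy.optimize import least_squares
from station import ctrl, optics
def cloud(n,d):
    p=optics.camera_params(n);K=p["mtx"];E=np.array(p["extrinsics"])
    v,u=np.indices(d.shape);c=np.stack([(u-K[0][2])/K[0][0]*d,(v-K[1][2])/K[1][1]*d,d],-1)
    P=c@E[:3,:3].T+E[:3,3];P[d<=0]=np.nan;return P
def circ(Q,r=None):
    f=lambda s:np.hypot(Q[:,0]-s[0],Q[:,1]-s[1])-(s[2] if r is None else r)
    s=least_squares(f,[*Q[:,:2].mean(0),r or .025],loss="soft_l1",f_scale=.002);return s.x,np.sqrt(np.mean(s.fun**2))
def at(n,u,v,z):  # ray to height z
    p=optics.camera_params(n);K=np.array(p["mtx"]);E=np.array(p["extrinsics"])
    w=E[:3,:3]@np.linalg.solve(K,[u,v,1]);return E[:3,3]+w*(z-E[2,3])/w[2]
E
python3 - <<'E'
from h import *
L={}
for n in ("top","side"):
    f=np.load(f"pics/{n}0.npz");im=f["im"].astype(int);P=cloud(n,f["d"]);L[n]=(im,P)
    z=P[...,2]; print(n,"bench z",np.nanmedian(z[np.abs(z)<.02]))
im,P=L["top"]
for nm,px in dict(tube=(247,180),cone=(285,213),flanged=(316,175),collar=(279,184),pin=(415,236),table=(415,236)).items():
    h=dict(tube=.13,cone=.135,flanged=.125,collar=.04,pin=.075,table=.06)[nm]
    g=at("top",*px,h)
    for n in L:
        Q=L[n][1].reshape(-1,3);R=.075 if nm=="table" else .02 if nm=="pin" else .045
        m=(np.abs(Q[:,2]-h)<(.004))&(np.hypot(*(Q[:,:2]-g[:2]).T)<R);q=Q[m]
        if len(q)>5: 
            s,e=circ(q); (c,rr),_=cv2.minEnclosingCircle(q[:,:2].astype(np.float32)*1000),0
            print(nm,n,len(q),"z",q[:,2].mean().round(4),"fit",s.round(4),e.round(4),"mec",np.round(c,1),round(rr,1))
def rect(mask,P,nm):
    k,l,st,_=cv2.connectedComponentsWithStats(mask.astype(np.uint8));i=1+st[1:,4].argmax()
    q=P[(l==i)&~np.isnan(P[...,2])];print(nm,"z",np.median(q[:,2]).round(4),cv2.minAreaRect(q[:,:2].astype(np.float32)*1000))
b=im.sum(-1);v,u=np.indices(b.shape)
rect((b<100)&(u<175)&(u>75)&(v>135)&(v<300),P,"mat")
rect((b>480)&(u>215)&(u<345)&(v>145)&(v<255),P,"plate")
bl=(im[...,2]>im[...,0]+60)&(u>360)&(u<450)&(v>190)&(v<290);rect(bl,P,"base")
E
```

```text
top bench z -0.00010944304906557178
side bench z 0.0003992245624394597
tube top 147 z 0.1294 fit [0.5814 0.0406 0.0233] 0.0009 mec [581.7  40.7] 24.9
tube side 148 z 0.1289 fit [0.5839 0.04   0.0232] 0.0011 mec [583.7  40.2] 25.3
cone top 111 z 0.1342 fit [ 0.5191 -0.0267  0.0173] 0.0009 mec [519.5 -26.7] 19.0
cone side 130 z 0.134 fit [ 0.5217 -0.0276  0.0174] 0.0011 mec [522.  -26.9] 19.7
flanged top 116 z 0.1242 fit [ 0.5876 -0.0873  0.0188] 0.0009 mec [587.7 -87.5] 20.3
flanged side 154 z 0.1242 fit [ 0.5905 -0.0882  0.0188] 0.0011 mec [590.7 -87.8] 21.1
collar top 285 z 0.0393 fit [ 0.584  -0.0247  0.0231] 0.004 mec [576.6 -15.1] 39.0
collar side 146 z 0.0398 fit [ 0.6241 -0.025   0.0577] 0.0085 mec [565.9 -11.8] 39.2
pin top 106 z 0.0742 fit [ 0.4752 -0.2784  0.0076] 0.0025 mec [ 475. -279.] 10.9
pin side 189 z 0.075 fit [ 0.4781 -0.2805  0.0077] 0.0026 mec [ 477.5 -279.9] 11.4
table top 2881 z 0.0595 fit [ 0.475  -0.2795  0.0431] 0.0129 mec [ 475.1 -279.3] 60.3
table side 5080 z 0.0603 fit [ 0.4779 -0.2802  0.0435] 0.013 mec [ 478.4 -279.5] 60.5
mat z 0.003 ((492.5207824707031, 239.06590270996094), (68.82698822021484, 2.107243299484253), 2.710191249847412)
plate z 0.0041 ((556.0316162109375, -27.61469268798828), (172.297119140625, 214.5679168701172), 3.1816775798797607)
base z 0.0347 ((479.4458312988281, -241.63555908203125), (43.99295425415039, 122.4969482421875), 87.23483276367188)
```

```bash
cat >> h.py <<'E'
from scipy.spatial.transform import Rotation as R
def go(x,y,z,yaw=None):  # shift needed in tool axes (mm), roll to bring tool y to world yaw deg
    o=ctrl.get_obs();T=R.from_rotvec(o["tool_rot"]);d=np.array([x,y,z])-o["tool_pos"]
    a=np.degrees(np.arctan2(*T.as_matrix()[1::-1,1]))
    r=None if yaw is None else -np.radians(yaw-a)
    return "d_world",(d*1000).round(1),"tool",(T.inv().apply(d)*1000).round(1),"yaw",a.round(2),"roll",r
E
python3 - <<'E'
from h import *
for u,v in ((89,148),(154,145),(155,281),(88,284)): print(at("top",u,v,.004).round(3))
for u,v in ((154,129),(262,113),(269,135),(161,149)): print("s",at("side",u,v,.004).round(3))
print(go(.5827,.0404,.23,92.8))
E
```

```text
[0.665 0.385 0.004]
[0.671 0.245 0.004]
[0.385 0.232 0.004]
[0.38  0.369 0.004]
s [0.38  0.34  0.004]
s [0.678 0.363 0.004]
s [0.671 0.247 0.004]
s [0.397 0.241 0.004]
('d_world', array([ 3.758e+02, -5.488e+02, -2.000e-01]), 'tool', array([-536.5, -393.2,    0.8]), 'yaw', np.float64(70.64), 'roll', np.float64(-0.3867255738183847))
```

```bash
python3 -m handwheel '[{"roll":-0.097},{"roll":-0.097},{"roll":-0.097},{"roll":-0.096},{"tx":-20,"ty":-30},{"tx":-20,"ty":-30},{"tx":-20,"ty":-30},{"tx":-20,"ty":-30},{"tx":-20,"ty":-30},{"tx":-20,"ty":-30},{"tx":-20,"ty":-30},{}]' 85; python3 -c "
from h import *;print(go(.5827,.0404,.081,92.8))"
```

```text
('d_world', array([ 375.8, -548.8, -149.2]), 'tool', array([-536.5, -392.9,  149.8]), 'yaw', np.float64(70.64), 'roll', np.float64(-0.3867255738183847))$[0]: bad value
```

```bash
python3 -m handwheel '[{"tx":0,"ty":0,"tz":0,"roll":-0.097},{"tx":0,"ty":0,"tz":0,"roll":-0.097}]' 85; python3 -m handwheel --help | head -20; python3 -c "
from h import *;print(go(.5827,.0404,.081,92.8))"
```

```text
t: 0.27
tool_pos: [0.207, 0.5893, 0.2305]
tool_rot: [-0.218, -3.133, 0.002]
contact_force: [0.5, 0.4, -0.9]
opening: 0.0851
grip_force: 0.0
('d_world', array([ 375.7, -548.9, -149.5]), 'tool', array([-448.3, -491.3,  149.9]), 'yaw', np.float64(82.02), 'roll', np.float64(-0.18808647351193433))invalid input: not JSON, or not a number
```

```bash
python3 -m handwheel '[{"tx":0,"ty":0,"tz":0,"roll":-0.094},{"tx":0,"ty":0,"tz":0,"roll":-0.094},{"tx":-20,"ty":-32,"tz":0,"roll":0},{"tx":-20,"ty":-32,"tz":0,"roll":0},{"tx":-20,"ty":-32,"tz":0,"roll":0},{"tx":-20,"ty":-32,"tz":0,"roll":0},{"tx":-20,"ty":-32,"tz":0,"roll":0},{"tx":-20,"ty":-32,"tz":0,"roll":0},{"tx":-20,"ty":-32,"tz":0,"roll":0},{"tx":-20,"ty":-32,"tz":0,"roll":0},{"tx":-20,"ty":-32,"tz":0,"roll":0},{"tx":0,"ty":0,"tz":0,"roll":0}]' 85; python3 -c "
from h import *;print(go(.5827,.0404,.081,92.8))"
```

```text
t: 1.27
tool_pos: [0.4024, 0.3054, 0.2309]
tool_rot: [-0.059, 3.14, -0.004]
contact_force: [0.1, 0.7, -0.1]
opening: 0.0851
grip_force: 0.0
('d_world', array([ 180.3, -265. , -149.9]), 'tool', array([-170.1, -271.2,  150.7]), 'yaw', np.float64(92.15), 'roll', np.float64(-0.011387370366247575))
```

```bash
python3 -m handwheel '[{"tx":-21,"ty":-34,"tz":0,"roll":-0.005},{"tx":-21,"ty":-34,"tz":0,"roll":-0.005},{"tx":-21,"ty":-34,"tz":0,"roll":0},{"tx":-21,"ty":-34,"tz":0,"roll":0},{"tx":-21,"ty":-34,"tz":0,"roll":0},{"tx":-21,"ty":-34,"tz":0,"roll":0},{"tx":-21,"ty":-34,"tz":0,"roll":0},{"tx":-23,"ty":-33,"tz":0,"roll":0},{"tx":0,"ty":0,"tz":0,"roll":0},{"tx":0,"ty":0,"tz":0,"roll":0}]' 85; python3 -c "
from h import *;print(go(.5827,.0404,.081,92.8))"
```

```text
t: 2.1
tool_pos: [0.5841, 0.0471, 0.2304]
tool_rot: [0.081, -3.139, -0.001]
contact_force: [0.2, 0.4, -1.2]
opening: 0.0851
grip_force: 0.0
('d_world', array([  -1.4,   -6.7, -149.4]), 'tool', array([  1.4,  -6.7, 149.4]), 'yaw', np.float64(92.95), 'roll', np.float64(0.002559713743632378))
```

```bash
python3 -m handwheel '[{"tx":1.4,"ty":-6.7,"tz":0,"roll":0},{"tx":0,"ty":0,"tz":30,"roll":0},{"tx":0,"ty":0,"tz":30,"roll":0},{"tx":0,"ty":0,"tz":30,"roll":0},{"tx":0,"ty":0,"tz":30,"roll":0},{"tx":0,"ty":0,"tz":20,"roll":0},{"tx":0,"ty":0,"tz":9,"roll":0},{"tx":0,"ty":0,"tz":0,"roll":0},{"tx":0,"ty":0,"tz":0,"roll":0}]' 85
python3 - <<'E'
from h import *
print(go(.5827,.0404,.081,92.8))
a=optics.get_image("side")[0][90:310,130:350];b=optics.get_image("top")[0][120:280,180:390]
cv2.imwrite("pics/a1.png",np.hstack([cv2.resize(a,(400,400)),cv2.resize(b,(400,400))])[:,:,::-1])
E
```

```text
t: 2.85
tool_pos: [0.5826, 0.0421, 0.083]
tool_rot: [-0.087, 3.14, 0.0]
contact_force: [0.2, 0.3, -0.2]
opening: 0.085
grip_force: 0.0
('d_world', array([ 0.1, -1.7, -2. ]), 'tool', array([-0. , -1.7,  2. ]), 'yaw', np.float64(93.17), 'roll', np.float64(0.006520811512600159))
```

View pics/a1.png

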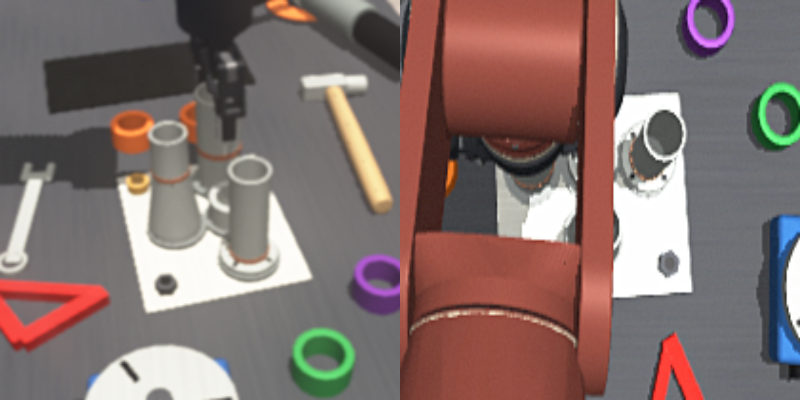

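The fingers straddle the tube (side crop, around 225,90) and clear the neighbouring parts.

```bash
python3 -m handwheel '[{"tx":0,"ty":-1.7,"tz":2,"roll":0},{"tx":0,"ty":0,"tz":0,"roll":0}]' 85; python3 -m handwheel '[{"tx":0,"ty":0,"tz":0,"roll":0},{"tx":0,"ty":0,"tz":0,"roll":0},{"tx":0,"ty":0,"tz":0,"roll":0},{"tx":0,"ty":0,"tz":0,"roll":0},{"tx":0,"ty":0,"tz":0,"roll":0},{"tx":0,"ty":0,"tz":0,"roll":0},{"tx":0,"ty":0,"tz":0,"roll":0},{"tx":0,"ty":0,"tz":0,"roll":0}]' 40 50; python3 -c "
from h import *;print(ctrl.get_obs()['tool_pos'])"
```

```text
t: 3.12
tool_pos: [0.5836, 0.0395, 0.0818]
tool_rot: [-0.085, 3.138, -0.001]
contact_force: [0.5, -0.2, -0.3]
opening: 0.085
grip_force: 0.0
t: 3.78
tool_pos: [0.5832, 0.0397, 0.0809]
tool_rot: [-0.085, 3.139, -0.0]
contact_force: [0.3, -0.8, 3.7]
opening: 0.0489
grip_force: 52.2
[0.58315921 0.03968566 0.08086351]
```

```bash
python3 -m handwheel '[{"tx":0,"ty":0,"tz":-5,"roll":0},{"tx":0,"ty":0,"tz":-25,"roll":0},{"tx":0,"ty":0,"tz":-30,"roll":0},{"tx":0,"ty":0,"tz":-30,"roll":0},{"tx":0,"ty":0,"tz":-30,"roll":0},{"tx":0,"ty":0,"tz":-20,"roll":0},{"tx":0,"ty":0,"tz":-10,"roll":0},{"tx":0,"ty":0,"tz":0,"roll":0},{"tx":0,"ty":0,"tz":0,"roll":0}]' - ; python3 -m handwheel '[{"tx":-3,"ty":15,"tz":0,"roll":0},{"tx":-6,"ty":30,"tz":0,"roll":0},{"tx":-6,"ty":32,"tz":0,"roll":0},{"tx":-6,"ty":32,"tz":0,"roll":0},{"tx":-6,"ty":32,"tz":0,"roll":0},{"tx":-6,"ty":32,"tz":0,"roll":0},{"tx":-6,"ty":32,"tz":0,"roll":0},{"tx":-6,"ty":30,"tz":0,"roll":0},{"tx":-3,"ty":20,"tz":0,"roll":0},{"tx":0,"ty":15,"tz":0,"roll":0},{"tx":0,"ty":0,"tz":0,"roll":0},{"tx":0,"ty":0,"tz":0,"roll":0}]' -; python3 -c "
from h import *;print(go(.616,.312,.0755,92.8))"
```

```text
t: 4.53
tool_pos: [0.582, 0.0397, 0.2289]
tool_rot: [0.085, -3.139, -0.0]
contact_force: [-0.1, 0.8, -3.0]
opening: 0.0489
grip_force: 52.6
t: 5.53
tool_pos: [0.6149, 0.3118, 0.2277]
tool_rot: [0.087, -3.137, 0.003]
contact_force: [-0.4, -0.5, -2.9]
opening: 0.0491
grip_force: 52.7
('d_world', array([   1.1,    0.2, -152.2]), 'tool', array([ -1.7,   0.5, 152.2]), 'yaw', np.float64(93.17), 'roll', np.float64(0.006377097774396705))
```

```bash
python3 -m handwheel '[{"tx":0,"ty":0,"tz":10,"roll":0},{"tx":0,"ty":0,"tz":30,"roll":0},{"tx":0,"ty":0,"tz":30,"roll":0},{"tx":0,"ty":0,"tz":30,"roll":0},{"tx":0,"ty":0,"tz":25,"roll":0},{"tx":0,"ty":0,"tz":15,"roll":0},{"tx":0,"ty":0,"tz":8,"roll":0},{"tx":0,"ty":0,"tz":2,"roll":0},{"tx":0,"ty":0,"tz":0,"roll":0},{"tx":0,"ty":0,"tz":0,"roll":0}]' - ; python3 -c "
from h import *;print(go(.616,.312,.075,92.8))"
```

```text
t: 6.37
tool_pos: [0.6174, 0.3122, 0.0825]
tool_rot: [-0.085, 3.137, 0.002]
contact_force: [-0.1, 0.3, -2.6]
opening: 0.0487
grip_force: 52.7
('d_world', array([-1.4, -0.2, -7.5]), 'tool', array([ 1.4, -0.1,  7.5]), 'yaw', np.float64(93.09), 'roll', np.float64(0.005076061953529554))
```

```bash
python3 -m handwheel '[{"tx":0,"ty":0,"tz":4,"roll":0},{"tx":0,"ty":0,"tz":2,"roll":0},{"tx":0,"ty":0,"tz":0,"roll":0},{"tx":0,"ty":0,"tz":0,"roll":0}]' - ;python3 -m handwheel '[{"tx":0,"ty":0,"tz":1,"roll":0},{"tx":0,"ty":0,"tz":0,"roll":0},{"tx":0,"ty":0,"tz":0,"roll":0}]' -
```

```text
t: 6.7
tool_pos: [0.6163, 0.3121, 0.0749]
tool_rot: [-0.085, 3.139, 0.001]
contact_force: [-0.1, 0.3, -1.8]
opening: 0.0485
grip_force: 52.9
t: 6.95
tool_pos: [0.6165, 0.3121, 0.0749]
tool_rot: [-0.085, 3.139, 0.0]
contact_force: [-3.0, -0.1, 5.8]
opening: 0.0488
grip_force: 53.2
```

```bash
python3 -m handwheel '[{"tx":0,"ty":0,"tz":0,"roll":0},{"tx":0,"ty":0,"tz":0,"roll":0},{"tx":0,"ty":0,"tz":0,"roll":0},{"tx":0,"ty":0,"tz":0,"roll":0},{"tx":0,"ty":0,"tz":0,"roll":0},{"tx":0,"ty":0,"tz":0,"roll":0}]' 85 ; python3 -m handwheel '[{"tx":0,"ty":0,"tz":-10,"roll":0},{"tx":0,"ty":0,"tz":-30,"roll":0},{"tx":0,"ty":0,"tz":-30,"roll":0},{"tx":0,"ty":0,"tz":-30,"roll":0},{"tx":0,"ty":0,"tz":-30,"roll":0},{"tx":0,"ty":0,"tz":-20,"roll":0},{"tx":0,"ty":0,"tz":0,"roll":0}]' -;python3 -c "
from h import *;print(go(.5207,-.027,.091,92.8))"
```

```text
t: 7.45
tool_pos: [0.6159, 0.3119, 0.073]
tool_rot: [0.085, -3.14, 0.0]
contact_force: [0.1, 0.9, 0.6]
opening: 0.0846
grip_force: 0.0
t: 8.03
tool_pos: [0.6188, 0.313, 0.2318]
tool_rot: [-0.085, 3.129, 0.006]
contact_force: [0.8, -0.0, 1.3]
opening: 0.0849
grip_force: 0.0
('d_world', array([ -98.1, -340. , -140.8]), 'tool', array([ 118. , -334.7,  138.2]), 'yaw', np.float64(93.11), 'roll', np.float64(0.005429156608174278))
```

```bash
python3 -m handwheel '[{"tx":5,"ty":-15,"tz":0,"roll":0},{"tx":11,"ty":-32,"tz":0,"roll":0},{"tx":11,"ty":-32,"tz":0,"roll":0},{"tx":11,"ty":-32,"tz":0,"roll":0},{"tx":11,"ty":-32,"tz":0,"roll":0},{"tx":11,"ty":-32,"tz":0,"roll":0},{"tx":11,"ty":-32,"tz":0,"roll":0},{"tx":11,"ty":-32,"tz":0,"roll":0},{"tx":11,"ty":-32,"tz":0,"roll":0},{"tx":11,"ty":-32,"tz":0,"roll":0},{"tx":10,"ty":-26,"tz":0,"roll":0},{"tx":0,"ty":-5,"tz":0,"roll":0}]' -;python3 -m handwheel '[{"tx":0,"ty":0,"tz":0,"roll":0},{"tx":0,"ty":0,"tz":0,"roll":0}]';python3 - <<'E'
from h import *
print(go(.5207,-.027,.091,92.8))
cv2.imwrite("pics/s2.png",optics.get_image("side")[0][90:310,130:350,::-1])
E
```

```text
t: 9.03
tool_pos: [0.5187, -0.0309, 0.2227]
tool_rot: [0.079, -3.139, 0.002]
contact_force: [0.2, 0.3, 0.2]
opening: 0.0854
grip_force: 0.0
t: 9.2
tool_pos: [0.5202, -0.0275, 0.223]
tool_rot: [0.084, -3.14, -0.001]
contact_force: [-0.8, 0.8, -0.1]
opening: 0.0852
grip_force: 0.0
('d_world', array([   0.5,    0.5, -132. ]), 'tool', array([ -0.6,   0.3, 132. ]), 'yaw', np.float64(93.07), 'roll', np.float64(0.004741519605681229))
```

View pics/s2.png

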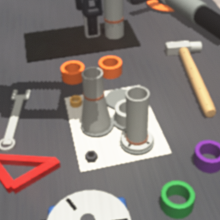

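The tube stands upright on the mat (crop 115,20), and the gripper is above the cone. I'll descend and grasp it.

```bash
python3 -m handwheel '[{"tx":0,"ty":0,"tz":10,"roll":0},{"tx":0,"ty":0,"tz":25,"roll":0},{"tx":0,"ty":0,"tz":30,"roll":0},{"tx":0,"ty":0,"tz":25,"roll":0},{"tx":0,"ty":0,"tz":20,"roll":0},{"tx":0,"ty":0,"tz":15,"roll":0},{"tx":0,"ty":0,"tz":7,"roll":0},{"tx":0,"ty":0,"tz":0,"roll":0},{"tx":0,"ty":0,"tz":0,"roll":0},{"tx":0,"ty":0,"tz":0,"roll":0}]' -;python3 -c "
from h import *;print(go(.5207,-.027,.091,92.8))"
```

```text
t: 10.08
tool_pos: [0.5213, -0.0276, 0.0926]
tool_rot: [-0.086, 3.138, -0.001]
contact_force: [0.1, 0.0, -0.1]
opening: 0.0849
grip_force: 0.0
('d_world', array([-0.6,  0.6, -1.6]), 'tool', array([0.5, 0.6, 1.6]), 'yaw', np.float64(93.15), 'roll', np.float64(0.0060238803128655))
```

Grip, lift and carry to the middle slot (.526,.308).

```bash
python3 -m handwheel '[{"tx":0,"ty":0,"tz":1,"roll":0},{"tx":0,"ty":0,"tz":0,"roll":0},{"tx":0,"ty":0,"tz":0,"roll":0},{"tx":0,"ty":0,"tz":0,"roll":0},{"tx":0,"ty":0,"tz":0,"roll":0},{"tx":0,"ty":0,"tz":0,"roll":0},{"tx":0,"ty":0,"tz":0,"roll":0},{"tx":0,"ty":0,"tz":0,"roll":0},{"tx":0,"ty":0,"tz":0,"roll":0}]' 30 50; python3 -c "
from h import *;print(ctrl.get_obs()['tool_pos'])"; python3 -m handwheel '[{"tx":0,"ty":0,"tz":-5,"roll":0},{"tx":0,"ty":0,"tz":-25,"roll":0},{"tx":0,"ty":0,"tz":-30,"roll":0},{"tx":0,"ty":0,"tz":-30,"roll":0},{"tx":0,"ty":0,"tz":-30,"roll":0},{"tx":0,"ty":0,"tz":-20,"roll":0},{"tx":0,"ty":0,"tz":-10,"roll":0},{"tx":0,"ty":0,"tz":0,"roll":0},{"tx":0,"ty":0,"tz":0,"roll":0}]' - ; python3 -m handwheel '[{"tx":-1,"ty":15,"tz":0,"roll":0},{"tx":-2,"ty":30,"tz":0,"roll":0},{"tx":-2,"ty":32,"tz":0,"roll":0},{"tx":-2,"ty":32,"tz":0,"roll":0},{"tx":-2,"ty":32,"tz":0,"roll":0},{"tx":-2,"ty":32,"tz":0,"roll":0},{"tx":-2,"ty":32,"tz":0,"roll":0},{"tx":-2,"ty":32,"tz":0,"roll":0},{"tx":-2,"ty":32,"tz":0,"roll":0},{"tx":-2,"ty":32,"tz":0,"roll":0},{"tx":-3,"ty":22,"tz":0,"roll":0},{"tx":-1,"ty":12,"tz":0,"roll":0}]' -; python3 -m handwheel '[{"tx":0,"ty":0,"tz":0,"roll":0},{"tx":0,"ty":0,"tz":0,"roll":0}]'; python3 -c "
from h import *;print(go(.526,.308,.0855,92.8))"
```

```text
t: 10.83
tool_pos: [0.5209, -0.028, 0.0911]
tool_rot: [-0.085, 3.139, -0.001]
contact_force: [-0.5, -0.4, 4.5]
opening: 0.0372
grip_force: 50.6
[ 0.52087023 -0.02796662  0.09114482]
t: 11.58
tool_pos: [0.5196, -0.0277, 0.239]
tool_rot: [0.085, -3.139, -0.001]
contact_force: [0.1, 0.0, -1.7]
opening: 0.0371
grip_force: 50.5
t: 12.58
tool_pos: [0.5233, 0.3099, 0.2365]
tool_rot: [0.089, -3.135, 0.002]
contact_force: [0.5, -0.7, -1.9]
opening: 0.0371
grip_force: 50.7
t: 12.75
tool_pos: [0.5243, 0.3074, 0.2381]
tool_rot: [0.086, -3.137, 0.003]
contact_force: [-0.1, 0.2, -1.1]
opening: 0.0371
grip_force: 50.7
('d_world', array([   1.7,    0.6, -152.6]), 'tool', array([ -2.3,   0.9, 152.6]), 'yaw', np.float64(93.14), 'roll', np.float64(0.005945362172918368))
```

```bash
python3 -m handwheel '[{"tx":0,"ty":0,"tz":10,"roll":0},{"tx":0,"ty":0,"tz":25,"roll":0},{"tx":0,"ty":0,"tz":28,"roll":0},{"tx":0,"ty":0,"tz":28,"roll":0},{"tx":0,"ty":0,"tz":25,"roll":0},{"tx":0,"ty":0,"tz":18,"roll":0},{"tx":0,"ty":0,"tz":10,"roll":0},{"tx":0,"ty":0,"tz":4,"roll":0},{"tx":0,"ty":0,"tz":0,"roll":0},{"tx":0,"ty":0,"tz":0,"roll":0},{"tx":0,"ty":0,"tz":0,"roll":0}]' - ; python3 -c "
from h import *;print(go(.526,.308,.085,92.8))"
```

```text
t: 13.67
tool_pos: [0.5263, 0.3082, 0.0943]
tool_rot: [-0.085, 3.137, 0.002]
contact_force: [0.2, 0.2, -2.0]
opening: 0.0371
grip_force: 50.7
('d_world', array([-0.3, -0.2, -9.3]), 'tool', array([ 0.4, -0.2,  9.3]), 'yaw', np.float64(93.09), 'roll', np.float64(0.00499404457590474))
```

```bash
python3 -m handwheel '[{"tx":0,"ty":0,"tz":5,"roll":0},{"tx":0,"ty":0,"tz":3,"roll":0},{"tx":0,"ty":0,"tz":0,"roll":0},{"tx":0,"ty":0,"tz":0,"roll":0},{"tx":0,"ty":0,"tz":0,"roll":0}]' - ;python3 -m handwheel '[{"tx":0,"ty":0,"tz":1,"roll":0},{"tx":0,"ty":0,"tz":0,"roll":0},{"tx":0,"ty":0,"tz":0,"roll":0}]' -
```

```text
t: 14.08
tool_pos: [0.5258, 0.3084, 0.0852]
tool_rot: [-0.085, 3.139, 0.001]
contact_force: [0.3, -0.1, 3.1]
opening: 0.0376
grip_force: 50.9
t: 14.33
tool_pos: [0.5259, 0.3084, 0.0852]
tool_rot: [-0.085, 3.138, 0.001]
contact_force: [-1.4, 0.6, 6.6]
opening: 0.0371
grip_force: 51.4
```

```bash
python3 -m handwheel '[{"tx":0,"ty":0,"tz":0,"roll":0},{"tx":0,"ty":0,"tz":0,"roll":0},{"tx":0,"ty":0,"tz":0,"roll":0},{"tx":0,"ty":0,"tz":0,"roll":0},{"tx":0,"ty":0,"tz":0,"roll":0},{"tx":0,"ty":0,"tz":0,"roll":0},{"tx":0,"ty":0,"tz":0,"roll":0}]' 85 ; python3 -m handwheel '[{"tx":0,"ty":0,"tz":-10,"roll":0},{"tx":0,"ty":0,"tz":-30,"roll":0},{"tx":0,"ty":0,"tz":-30,"roll":0},{"tx":0,"ty":0,"tz":-30,"roll":0},{"tx":0,"ty":0,"tz":-30,"roll":0},{"tx":0,"ty":0,"tz":-10,"roll":0},{"tx":0,"ty":0,"tz":0,"roll":0}]' -; python3 -m handwheel '[{"tx":-2,"ty":-16,"tz":0,"roll":0},{"tx":-4,"ty":-34,"tz":0,"roll":0},{"tx":-4,"ty":-34,"tz":0,"roll":0},{"tx":-4,"ty":-34,"tz":0,"roll":0},{"tx":-4,"ty":-34,"tz":0,"roll":0},{"tx":-4,"ty":-34,"tz":0,"roll":0},{"tx":-4,"ty":-34,"tz":0,"roll":0},{"tx":-4,"ty":-34,"tz":0,"roll":0},{"tx":-4,"ty":-34,"tz":0,"roll":0},{"tx":-4,"ty":-34,"tz":0,"roll":0},{"tx":-2,"ty":-34,"tz":0,"roll":0},{"tx":-1,"ty":-34,"tz":0,"roll":0}]' -;python3 -m handwheel '[{"tx":0,"ty":-8,"tz":0,"roll":0},{"tx":0,"ty":0,"tz":0,"roll":0},{"tx":0,"ty":0,"tz":0,"roll":0}]';python3 - <<'E'
from h import *
print(go(.589,-.0878,.081,92.8))
cv2.imwrite("pics/s3.png",optics.get_image("side")[0][60:300,130:370,::-1])
E
```

```text
t: 14.92
tool_pos: [0.5249, 0.3079, 0.0831]
tool_rot: [0.085, -3.14, 0.0]
contact_force: [0.4, -0.6, -0.7]
opening: 0.085
grip_force: 0.0
t: 15.5
tool_pos: [0.5271, 0.3089, 0.2285]
tool_rot: [-0.085, 3.133, 0.005]
contact_force: [0.6, 0.4, -0.3]
opening: 0.0851
grip_force: 0.0
t: 16.5
tool_pos: [0.586, -0.0807, 0.2206]
tool_rot: [0.085, -3.137, -0.002]
contact_force: [0.7, 0.9, -0.2]
opening: 0.085
grip_force: 0.0
t: 16.75
tool_pos: [0.5867, -0.0868, 0.2214]
tool_rot: [0.084, -3.138, -0.003]
contact_force: [0.8, 0.2, -0.3]
opening: 0.0848
grip_force: 0.0
('d_world', array([   2.3,   -1. , -140.4]), 'tool', array([ -2.6,  -1.3, 140.4]), 'yaw', np.float64(93.06), 'roll', np.float64(0.0044987007991262006))
```

View pics/s3.png

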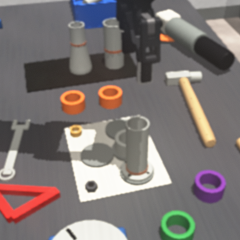

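The cone (78,45) and the tube (113,42) both stand on the mat, and only the collar and the flanged part are left on the stand.

```bash
python3 -m handwheel '[{"tx":-2.5,"ty":-1,"tz":10,"roll":0},{"tx":0,"ty":0,"tz":25,"roll":0},{"tx":0,"ty":0,"tz":30,"roll":0},{"tx":0,"ty":0,"tz":28,"roll":0},{"tx":0,"ty":0,"tz":20,"roll":0},{"tx":0,"ty":0,"tz":15,"roll":0},{"tx":0,"ty":0,"tz":10,"roll":0},{"tx":0,"ty":0,"tz":2,"roll":0},{"tx":0,"ty":0,"tz":0,"roll":0},{"tx":0,"ty":0,"tz":0,"roll":0},{"tx":0,"ty":0,"tz":0,"roll":0}]' -;python3 -c "
from h import *;print(go(.589,-.0878,.081,92.8))"
```

```text
t: 17.72
tool_pos: [0.5912, -0.0881, 0.085]
tool_rot: [-0.086, 3.138, -0.001]
contact_force: [-0.1, -0.8, -0.3]
opening: 0.0846
grip_force: 0.0
('d_world', array([-2.2,  0.3, -4. ]), 'tool', array([2.2, 0.4, 4. ]), 'yaw', np.float64(93.13), 'roll', np.float64(0.005723767452728603))
```

```bash
python3 -m handwheel '[{"tx":2,"ty":0,"tz":4,"roll":0},{"tx":0,"ty":0,"tz":0,"roll":0},{"tx":0,"ty":0,"tz":0,"roll":0}]'; python3 -m handwheel '[{"tx":0,"ty":0,"tz":0,"roll":0},{"tx":0,"ty":0,"tz":0,"roll":0},{"tx":0,"ty":0,"tz":0,"roll":0},{"tx":0,"ty":0,"tz":0,"roll":0},{"tx":0,"ty":0,"tz":0,"roll":0},{"tx":0,"ty":0,"tz":0,"roll":0},{"tx":0,"ty":0,"tz":0,"roll":0},{"tx":0,"ty":0,"tz":0,"roll":0},{"tx":0,"ty":0,"tz":0,"roll":0}]' 30 50; python3 -c "
from h import *;print(ctrl.get_obs()['tool_pos'])"; python3 -m handwheel '[{"tx":0,"ty":0,"tz":-5,"roll":0},{"tx":0,"ty":0,"tz":-25,"roll":0},{"tx":0,"ty":0,"tz":-30,"roll":0},{"tx":0,"ty":0,"tz":-30,"roll":0},{"tx":0,"ty":0,"tz":-30,"roll":0},{"tx":0,"ty":0,"tz":-20,"roll":0},{"tx":0,"ty":0,"tz":-10,"roll":0},{"tx":0,"ty":0,"tz":0,"roll":0},{"tx":0,"ty":0,"tz":0,"roll":0}]' - ; python3 -m handwheel '[{"tx":5,"ty":15,"tz":0,"roll":0},{"tx":10,"ty":30,"tz":0,"roll":0},{"tx":11,"ty":32,"tz":0,"roll":0},{"tx":11,"ty":32,"tz":0,"roll":0},{"tx":11,"ty":32,"tz":0,"roll":0},{"tx":11,"ty":32,"tz":0,"roll":0},{"tx":11,"ty":32,"tz":0,"roll":0},{"tx":11,"ty":32,"tz":0,"roll":0},{"tx":11,"ty":32,"tz":0,"roll":0},{"tx":11,"ty":32,"tz":0,"roll":0},{"tx":10,"ty":32,"tz":0,"roll":0},{"tx":10,"ty":30,"tz":0,"roll":0}]' -; python3 -m handwheel '[{"tx":6,"ty":24,"tz":0,"roll":0},{"tx":4,"ty":12,"tz":0,"roll":0},{"tx":0,"ty":0,"tz":0,"roll":0},{"tx":0,"ty":0,"tz":0,"roll":0}]'; python3 -c "
from h import *;print(go(.436,.304,.075,92.8))"
```

```text
t: 17.97
tool_pos: [0.588, -0.0883, 0.0795]
tool_rot: [-0.085, 3.14, -0.0]
contact_force: [-0.3, 0.1, 0.5]
opening: 0.085
grip_force: 0.0
t: 18.72
tool_pos: [0.5884, -0.0884, 0.0797]
tool_rot: [-0.085, 3.14, -0.001]
contact_force: [-0.1, -1.3, 2.3]
opening: 0.0401
grip_force: 50.8
[ 0.58839203 -0.08841837  0.07965406]
t: 19.47
tool_pos: [0.5876, -0.0879, 0.2282]
tool_rot: [0.085, -3.139, -0.001]
contact_force: [0.1, 0.2, -3.1]
opening: 0.0408
grip_force: 51.1
t: 20.47
tool_pos: [0.4428, 0.2691, 0.2264]
tool_rot: [0.086, -3.136, 0.002]
contact_force: [0.3, -0.1, -1.9]
opening: 0.0401
grip_force: 51.2
t: 20.8
tool_pos: [0.4326, 0.3028, 0.2274]
tool_rot: [0.087, -3.138, 0.003]
contact_force: [0.2, -0.2, -2.4]
opening: 0.0407
grip_force: 51.3
('d_world', array([   3.4,    1.2, -152.4]), 'tool', array([ -3.9,   1.3, 152.4]), 'yaw', np.float64(93.19), 'roll', np.float64(0.006737871708137689))
```

```bash
python3 -m handwheel '[{"tx":-2,"ty":1,"tz":10,"roll":0},{"tx":0,"ty":0,"tz":25,"roll":0},{"tx":0,"ty":0,"tz":28,"roll":0},{"tx":0,"ty":0,"tz":28,"roll":0},{"tx":0,"ty":0,"tz":25,"roll":0},{"tx":0,"ty":0,"tz":18,"roll":0},{"tx":0,"ty":0,"tz":10,"roll":0},{"tx":0,"ty":0,"tz":4,"roll":0},{"tx":0,"ty":0,"tz":0,"roll":0},{"tx":0,"ty":0,"tz":0,"roll":0},{"tx":0,"ty":0,"tz":0,"roll":0}]' - ; python3 -c "
from h import *;print(go(.436,.304,.0737,92.8))"
```

```text
t: 21.72
tool_pos: [0.4369, 0.3045, 0.083]
tool_rot: [-0.085, 3.138, 0.002]
contact_force: [-0.3, -0.0, -2.2]
opening: 0.0406
grip_force: 51.3
('d_world', array([-0.9, -0.5, -9.3]), 'tool', array([ 1. , -0.5,  9.3]), 'yaw', np.float64(93.09), 'roll', np.float64(0.004988155033319747))
```

```bash
python3 -m handwheel '[{"tx":0,"ty":0,"tz":5,"roll":0},{"tx":0,"ty":0,"tz":3,"roll":0},{"tx":0,"ty":0,"tz":0,"roll":0},{"tx":0,"ty":0,"tz":0,"roll":0},{"tx":0,"ty":0,"tz":0,"roll":0}]' - ;python3 -m handwheel '[{"tx":0,"ty":0,"tz":1,"roll":0},{"tx":0,"ty":0,"tz":0,"roll":0},{"tx":0,"ty":0,"tz":0,"roll":0}]' -
```

```text
t: 22.13
tool_pos: [0.4359, 0.3043, 0.0737]
tool_rot: [-0.085, 3.14, 0.001]
contact_force: [1.5, 0.4, -0.3]
opening: 0.0407
grip_force: 51.3
t: 22.38
tool_pos: [0.4362, 0.3044, 0.0736]
tool_rot: [-0.085, 3.139, 0.0]
contact_force: [-2.1, -1.6, 4.9]
opening: 0.0399
grip_force: 51.8
```

```bash
python3 -m handwheel '[{"tx":0,"ty":0,"tz":0,"roll":0},{"tx":0,"ty":0,"tz":0,"roll":0},{"tx":0,"ty":0,"tz":0,"roll":0},{"tx":0,"ty":0,"tz":0,"roll":0},{"tx":0,"ty":0,"tz":0,"roll":0},{"tx":0,"ty":0,"tz":0,"roll":0},{"tx":0,"ty":0,"tz":0,"roll":0}]' 85 ; python3 -m handwheel '[{"tx":0,"ty":0,"tz":-10,"roll":0},{"tx":0,"ty":0,"tz":-30,"roll":0},{"tx":0,"ty":0,"tz":-30,"roll":0},{"tx":0,"ty":0,"tz":-30,"roll":0},{"tx":0,"ty":0,"tz":-30,"roll":0},{"tx":0,"ty":0,"tz":-10,"roll":0},{"tx":0,"ty":0,"tz":0,"roll":0}]' -
python3 - <<'E'
from h import *
ims=[]
for n in ("top","side"):
    im,d=optics.get_image(n);P=cloud(n,d);Q=P.reshape(-1,3);ims.append(im)
    def fit(c,h,Rr,nm):
        m=(np.abs(Q[:,2]-h)<.004)&(np.hypot(Q[:,0]-c[0],Q[:,1]-c[1])<Rr);q=Q[m]
        if len(q)>8:
            s,e=circ(q);print(n,nm,len(q),s.round(4),e.round(4),np.round(cv2.minEnclosingCircle(q[:,:2].astype(np.float32)*1000),1) if 0 else cv2.minEnclosingCircle(q[:,:2].astype(np.float32)*1000))
    fit((.5855,-.0238),.040,.04,"collar")
    fit((.617,.312),.124,.04,"tube");fit((.526,.308),.129,.04,"cone");fit((.436,.304),.119,.04,"fl")
    for k,c in dict(left=(.5827,.0404),front=(.5207,-.027),right=(.589,-.0878)).items(): fit(c,.010,.045,k)
cv2.imwrite("pics/s4.png",np.hstack([i[:,:,::-1] for i in ims])[:, :, :][::1, ::1][60:330, :].copy() if 0 else cv2.resize(np.hstack(ims),(800,300))[:,:,::-1])
print(go(.5855,-.0238,.2,None))
E
```

```text
t: 22.97
tool_pos: [0.4356, 0.3041, 0.0722]
tool_rot: [0.085, -3.14, 0.0]
contact_force: [0.4, -0.3, 0.2]
opening: 0.0852
grip_force: 0.0
t: 23.55
tool_pos: [0.4376, 0.3051, 0.2171]
tool_rot: [-0.085, 3.133, 0.005]
contact_force: [0.2, 0.7, 1.3]
opening: 0.0848
grip_force: 0.0
top collar 279 [ 0.584  -0.0247  0.023 ] 0.0024 ((584.5692749023438, -25.077030181884766), 26.966449737548828)
top tube 172 [0.6159 0.3124 0.0233] 0.001 ((616.2901611328125, 312.484619140625), 25.41942024230957)
top cone 131 [0.525  0.3089 0.0173] 0.001 ((525.1375732421875, 309.27105712890625), 19.024559020996094)
top fl 87 [0.4367 0.3046 0.0188] 0.0009 ((436.66357421875, 304.6737365722656), 20.320743560791016)
top left 836 [0.5808 0.0381 0.0244] 0.0088 ((583.0313110351562, 39.99924087524414), 44.611026763916016)
top front 858 [ 0.5225 -0.0272  0.0244] 0.0088 ((520.7928466796875, -26.79025650024414), 44.798404693603516)
top right 773 [ 0.5873 -0.0866  0.0236] 0.0083 ((590.3204345703125, -86.47015380859375), 43.94169616699219)
side collar 252 [ 0.5868 -0.0269  0.0231] 0.0024 ((588.3002319335938, -25.893592834472656), 27.938325881958008)
side tube 85 [0.6176 0.312  0.0234] 0.0015 ((617.175537109375, 312.0962219238281), 27.846921920776367)
side cone 66 [0.5274 0.3082 0.0172] 0.0011 ((526.842041015625, 306.7801513671875), 19.510908126831055)
side fl 76 [0.439  0.304  0.0188] 0.0015 ((437.67144775390625, 304.705078125), 22.69086265563965)
side left 368 [0.5841 0.0357 0.0257] 0.0089 ((583.5122680664062, 39.35392379760742), 44.5879020690918)
side front 705 [ 0.5252 -0.0294  0.0251] 0.0087 ((522.7030029296875, -27.364736557006836), 43.02975082397461)
side right 827 [ 0.5902 -0.0859  0.0253] 0.0091 ((587.1305541992188, -86.87809753417969), 44.86958694458008)
('d_world', array([ 150.2, -327.8,  -11.7]), 'tool', array([-132.2, -335.4,   11.7]), 'yaw', np.float64(93.11), 'roll', None)
```

View pics/s4.png

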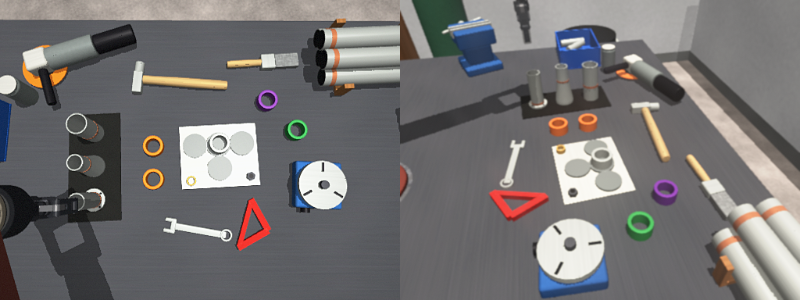

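The top view shows all three tall parts upright on the mat, at (83,125), (80,163) and (95,198). The collar is clear at (218,143) and measures (0.5854, -0.0255).

```bash
python3 -m handwheel '[{"tx":-6,"ty":-15,"tz":0,"roll":0},{"tx":-12,"ty":-31,"tz":0,"roll":0},{"tx":-12,"ty":-31,"tz":0,"roll":0},{"tx":-12,"ty":-31,"tz":0,"roll":0},{"tx":-12,"ty":-31,"tz":0,"roll":0},{"tx":-12,"ty":-31,"tz":0,"roll":0},{"tx":-12,"ty":-31,"tz":0,"roll":0},{"tx":-12,"ty":-31,"tz":0,"roll":0},{"tx":-12,"ty":-31,"tz":0,"roll":0},{"tx":-12,"ty":-31,"tz":0,"roll":0},{"tx":-12,"ty":-31,"tz":0,"roll":0},{"tx":-6,"ty":-12,"tz":0,"roll":0}]' -; python3 -m handwheel '[{"tx":0,"ty":0,"tz":20,"roll":0},{"tx":0,"ty":0,"tz":30,"roll":0},{"tx":0,"ty":0,"tz":30,"roll":0},{"tx":0,"ty":0,"tz":30,"roll":0},{"tx":0,"ty":0,"tz":20,"roll":0},{"tx":0,"ty":0,"tz":0,"roll":0},{"tx":0,"ty":0,"tz":0,"roll":0},{"tx":0,"ty":0,"tz":0,"roll":0}]'; python3 -c "
from h import *
print(go(.5854,-.0255,.014,92.8))"
```

```text
t: 24.65
tool_pos: [0.5851, -0.0285, 0.2088]
tool_rot: [0.08, -3.136, 0.0]
contact_force: [-0.6, 0.7, -0.1]
opening: 0.0848
grip_force: 0.0
t: 25.32
tool_pos: [0.586, -0.025, 0.0828]
tool_rot: [-0.086, 3.14, 0.0]
contact_force: [-0.6, -1.2, 1.0]
opening: 0.0849
grip_force: 0.0
('d_world', array([ -0.6,  -0.5, -68.8]), 'tool', array([ 0.6, -0.5, 68.8]), 'yaw', np.float64(93.12), 'roll', np.float64(0.005667267246802466))
```

```bash
python3 -m handwheel '[{"tx":0.5,"ty":-0.5,"tz":15,"roll":0},{"tx":0,"ty":0,"tz":20,"roll":0},{"tx":0,"ty":0,"tz":15,"roll":0},{"tx":0,"ty":0,"tz":10,"roll":0},{"tx":0,"ty":0,"tz":5,"roll":0},{"tx":0,"ty":0,"tz":2,"roll":0},{"tx":0,"ty":0,"tz":0,"roll":0},{"tx":0,"ty":0,"tz":0,"roll":0},{"tx":0,"ty":0,"tz":0,"roll":0}]'; python3 -c "
from h import *
print(go(.5854,-.0255,.014,92.8))"
```

```text
t: 26.07
tool_pos: [0.5862, -0.0259, 0.0166]
tool_rot: [-0.085, 3.138, -0.001]
contact_force: [-0.1, -0.5, 0.4]
opening: 0.0851
grip_force: 0.0
('d_world', array([-0.8,  0.4, -2.6]), 'tool', array([0.8, 0.4, 2.6]), 'yaw', np.float64(93.11), 'roll', np.float64(0.005416265852741917))
```

```bash
python3 -m handwheel '[{"tx":0.5,"ty":0,"tz":2,"roll":0},{"tx":0,"ty":0,"tz":0,"roll":0},{"tx":0,"ty":0,"tz":0,"roll":0}]'; python3 -m handwheel '[{"tx":0,"ty":0,"tz":0,"roll":0},{"tx":0,"ty":0,"tz":0,"roll":0},{"tx":0,"ty":0,"tz":0,"roll":0},{"tx":0,"ty":0,"tz":0,"roll":0},{"tx":0,"ty":0,"tz":0,"roll":0},{"tx":0,"ty":0,"tz":0,"roll":0},{"tx":0,"ty":0,"tz":0,"roll":0},{"tx":0,"ty":0,"tz":0,"roll":0}]' 40 60; python3 -c "
from h import *
print(ctrl.get_obs()['tool_pos'])";  python3 -m handwheel '[{"tx":0,"ty":0,"tz":-5,"roll":0},{"tx":0,"ty":0,"tz":-25,"roll":0},{"tx":0,"ty":0,"tz":-30,"roll":0},{"tx":0,"ty":0,"tz":-30,"roll":0},{"tx":0,"ty":0,"tz":-30,"roll":0},{"tx":0,"ty":0,"tz":-20,"roll":0},{"tx":0,"ty":0,"tz":-10,"roll":0},{"tx":0,"ty":0,"tz":0,"roll":0},{"tx":0,"ty":0,"tz":0,"roll":0}]' - ; python3 -m handwheel '[{"tx":7,"ty":-14,"tz":0,"roll":0},{"tx":14,"ty":-28,"tz":0,"roll":0},{"tx":14,"ty":-28,"tz":0,"roll":0},{"tx":14,"ty":-28,"tz":0,"roll":0},{"tx":14,"ty":-28,"tz":0,"roll":0},{"tx":14,"ty":-28,"tz":0,"roll":0},{"tx":14,"ty":-28,"tz":0,"roll":0},{"tx":14,"ty":-28,"tz":0,"roll":0},{"tx":13,"ty":-24,"tz":0,"roll":0},{"tx":4,"ty":-13,"tz":0,"roll":0},{"tx":0,"ty":0,"tz":0,"roll":0},{"tx":0,"ty":0,"tz":0,"roll":0}]';python3 -c "
from h import *
print(go(.4766,-.2796,.066,92.8))"
```

```text
t: 26.32
tool_pos: [0.5847, -0.0258, 0.0134]
tool_rot: [-0.085, 3.14, -0.0]
contact_force: [0.8, 0.4, -0.4]
opening: 0.0852
grip_force: 0.0
t: 26.98
tool_pos: [0.5852, -0.026, 0.0139]
tool_rot: [-0.085, 3.139, -0.001]
contact_force: [-0.3, -0.5, 3.8]
opening: 0.052
grip_force: 63.5
[ 0.58523533 -0.02596675  0.01387434]
t: 27.73
tool_pos: [0.5839, -0.0256, 0.1618]
tool_rot: [0.085, -3.138, -0.001]
contact_force: [-0.3, 0.6, -3.0]
opening: 0.052
grip_force: 64.0
t: 28.73
tool_pos: [0.4754, -0.2785, 0.161]
tool_rot: [0.083, -3.138, -0.005]
contact_force: [0.6, -0.1, -3.3]
opening: 0.0519
grip_force: 64.1
('d_world', array([  1.2,  -1.1, -95. ]), 'tool', array([-1.4, -1.5, 95. ]), 'yaw', np.float64(93.02), 'roll', np.float64(0.0039062222759969735))
```

```bash
python3 -m handwheel '[{"tx":-0.5,"ty":-1,"tz":10,"roll":0},{"tx":0,"ty":0,"tz":22,"roll":0},{"tx":0,"ty":0,"tz":22,"roll":0},{"tx":0,"ty":0,"tz":18,"roll":0},{"tx":0,"ty":0,"tz":10,"roll":0},{"tx":0,"ty":0,"tz":4,"roll":0},{"tx":0,"ty":0,"tz":0,"roll":0},{"tx":0,"ty":0,"tz":0,"roll":0},{"tx":0,"ty":0,"tz":0,"roll":0}]'; python3 -c "
from h import *
print(go(.4766,-.2796,.064,92.8))"
```

```text
t: 29.48
tool_pos: [0.4779, -0.2805, 0.0788]
tool_rot: [-0.086, 3.138, -0.003]
contact_force: [-0.4, -0.3, -3.3]
opening: 0.0518
grip_force: 64.0
('d_world', array([ -1.3,   0.9, -14.8]), 'tool', array([ 1.3,  1. , 14.8]), 'yaw', np.float64(93.13), 'roll', np.float64(0.005695670882408553))
```

```bash
python3 -m handwheel '[{"tx":1,"ty":1,"tz":6,"roll":0},{"tx":0,"ty":0,"tz":5,"roll":0},{"tx":0,"ty":0,"tz":2,"roll":0},{"tx":0,"ty":0,"tz":0,"roll":0},{"tx":0,"ty":0,"tz":0,"roll":0},{"tx":0,"ty":0,"tz":0,"roll":0}]';python3 -m handwheel '[{"tx":0,"ty":0,"tz":1,"roll":0},{"tx":0,"ty":0,"tz":0,"roll":0},{"tx":0,"ty":0,"tz":0,"roll":0}]'
```

```text
t: 29.98
tool_pos: [0.4757, -0.2791, 0.0642]
tool_rot: [0.085, -3.14, -0.0]
contact_force: [-0.2, -0.3, -3.6]
opening: 0.0516
grip_force: 64.1
t: 30.23
tool_pos: [0.4759, -0.2792, 0.0639]
tool_rot: [-0.085, 3.14, -0.0]
contact_force: [-2.1, 1.7, 3.0]
opening: 0.0519
grip_force: 64.4
```

```bash
python3 -m handwheel '[{"tx":0,"ty":0,"tz":0,"roll":0},{"tx":0,"ty":0,"tz":0,"roll":0},{"tx":0,"ty":0,"tz":0,"roll":0},{"tx":0,"ty":0,"tz":0,"roll":0},{"tx":0,"ty":0,"tz":0,"roll":0},{"tx":0,"ty":0,"tz":0,"roll":0}]' 85 ; python3 -m handwheel '[{"tx":0,"ty":0,"tz":-10,"roll":0},{"tx":0,"ty":0,"tz":-30,"roll":0},{"tx":0,"ty":0,"tz":-30,"roll":0},{"tx":0,"ty":0,"tz":-30,"roll":0},{"tx":0,"ty":0,"tz":-30,"roll":0},{"tx":0,"ty":0,"tz":-20,"roll":0},{"tx":0,"ty":0,"tz":-10,"roll":0},{"tx":0,"ty":0,"tz":0,"roll":0}]' -; python3 -m handwheel '[{"tx":0,"ty":15,"tz":0,"roll":0},{"tx":0,"ty":32,"tz":0,"roll":0},{"tx":0,"ty":32,"tz":0,"roll":0},{"tx":0,"ty":32,"tz":0,"roll":0},{"tx":0,"ty":32,"tz":0,"roll":0},{"tx":0,"ty":32,"tz":0,"roll":0},{"tx":0,"ty":32,"tz":0,"roll":0},{"tx":0,"ty":32,"tz":0,"roll":0},{"tx":0,"ty":32,"tz":0,"roll":0},{"tx":1,"ty":32,"tz":0,"roll":0},{"tx":1,"ty":32,"tz":0,"roll":0},{"tx":1,"ty":32,"tz":0,"roll":0}]'; python3 -m handwheel '[{"tx":1,"ty":32,"tz":0,"roll":0},{"tx":1,"ty":32,"tz":0,"roll":0},{"tx":1,"ty":32,"tz":0,"roll":0},{"tx":1,"ty":32,"tz":0,"roll":0},{"tx":1,"ty":32,"tz":0,"roll":0},{"tx":0,"ty":32,"tz":0,"roll":0},{"tx":0,"ty":24,"tz":0,"roll":0},{"tx":0,"ty":0,"tz":0,"roll":0},{"tx":0,"ty":0,"tz":0,"roll":0}]'
python3 - <<'E'
from h import *
print(go(.4362,.3044,.0737,92.8))
for n in ("top","side"):
    im,d=optics.get_image(n);Q=cloud(n,d).reshape(-1,3)
    q=Q[(np.abs(Q[:,2]-.09)<.004)&(np.hypot(Q[:,0]-.4766,Q[:,1]+.2796)<.05)];print(n,len(q),q[:,2].mean(),circ(q)[0].round(4),cv2.minEnclosingCircle(q[:,:2].astype(np.float32)*1000))
    if n=="side": cv2.imwrite("pics/s5.png",im[:,:,::-1])
E
```

```text
t: 30.73
tool_pos: [0.4758, -0.2791, 0.0633]
tool_rot: [-0.085, 3.14, -0.0]
contact_force: [-0.5, -0.8, 0.0]
opening: 0.0847
grip_force: 0.0
t: 31.4
tool_pos: [0.4771, -0.2801, 0.2272]
tool_rot: [-0.085, 3.136, -0.006]
contact_force: [-0.5, -0.7, 0.1]
opening: 0.0851
grip_force: 0.0
t: 32.4
tool_pos: [0.4507, 0.0892, 0.2205]
tool_rot: [0.085, -3.136, -0.0]
contact_force: [0.1, -0.5, 0.6]
opening: 0.0847
grip_force: 0.0
t: 33.15
tool_pos: [0.4343, 0.3031, 0.2207]
tool_rot: [0.089, -3.136, 0.004]
contact_force: [0.1, -0.8, -0.5]
opening: 0.0852
grip_force: 0.0
('d_world', array([   1.9,    1.3, -147. ]), 'tool', array([ -2.6,   1.5, 147. ]), 'yaw', np.float64(93.26), 'roll', np.float64(0.008025226964756858))
top 342 0.08911000295446041 [ 0.4755 -0.2768  0.023 ] ((475.14093017578125, -277.2579345703125), 26.800321578979492)
side 630 0.08984260567251895 [ 0.4784 -0.2794  0.023 ] ((478.265869140625, -278.155517578125), 27.429834365844727)
```

View pics/s5.png

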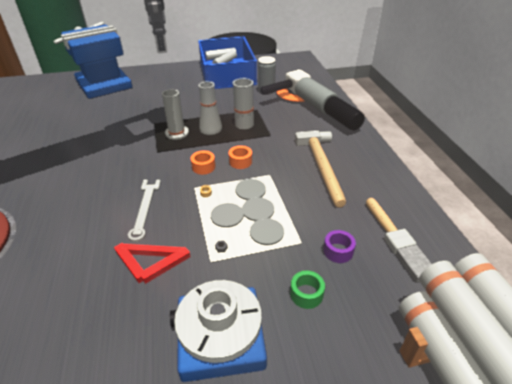

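The collar sits flat over the pin (217,308) with its top at 90 mm, and all three pads are bare. Next is the flanged part. I'll check the pad centres from the same picture while descending.

```bash
python3 -m handwheel '[{"tx":-2,"ty":1,"tz":10,"roll":0},{"tx":0,"ty":0,"tz":25,"roll":0},{"tx":0,"ty":0,"tz":28,"roll":0},{"tx":0,"ty":0,"tz":28,"roll":0},{"tx":0,"ty":0,"tz":25,"roll":0},{"tx":0,"ty":0,"tz":18,"roll":0},{"tx":0,"ty":0,"tz":8,"roll":0},{"tx":0,"ty":0,"tz":2,"roll":0},{"tx":0,"ty":0,"tz":0,"roll":0},{"tx":0,"ty":0,"tz":0,"roll":0},{"tx":0,"ty":0,"tz":0,"roll":0}]' -
python3 - <<'E'
from h import *
print(go(.4362,.3044,.0742,92.8))
g=cv2.imread("pics/s5.png",0)
for c in ((250,188),(228,215),(267,231)):
    m=((g>120)&(g<205)).astype(np.uint8);w=np.zeros_like(m);cv2.circle(w,c,24,1,-1)
    m=cv2.morphologyEx(m*w,cv2.MORPH_OPEN,np.ones((3,3),np.uint8));k,l,st,ce=cv2.connectedComponentsWithStats(m)
    i=l[c[1],c[0]];ct=cv2.findContours((l==i).astype(np.uint8),0,1)[0][0][:,0]
    q=np.array([at("side",*p,.010) for p in ct]);s,e=circ(q);print(c,st[i,4],s.round(4),e.round(4))
E
```

```text
t: 34.17
tool_pos: [0.4394, 0.3042, 0.0811]
tool_rot: [-0.085, 3.137, 0.002]
contact_force: [-0.1, -0.5, 0.4]
opening: 0.0853
grip_force: 0.0
('d_world', array([-3.2,  0.2, -6.9]), 'tool', array([3.2, 0.3, 6.9]), 'yaw', np.float64(93.09), 'roll', np.float64(0.005017785763451945))
(250, 188) 800 [0.5816 0.0218 0.0443] 0.0108
(228, 215) 765 [ 0.5278 -0.0303  0.0355] 0.0058
(267, 231) 969 [ 0.5898 -0.078   0.0409] 0.0091
```

```bash
python3 -m handwheel '[{"tx":2,"ty":0,"tz":4,"roll":0},{"tx":0,"ty":0,"tz":2,"roll":0},{"tx":0,"ty":0,"tz":0,"roll":0},{"tx":0,"ty":0,"tz":0,"roll":0},{"tx":0,"ty":0,"tz":0,"roll":0}]';python3 -c "
from h import *;print(go(.4362,.3044,.0737,92.8))"
```

```text
t: 34.58
tool_pos: [0.4361, 0.3037, 0.0734]
tool_rot: [-0.085, 3.14, 0.0]
contact_force: [-0.0, -0.1, -0.8]
opening: 0.085
grip_force: 0.0
('d_world', array([0.1, 0.7, 0.3]), 'tool', array([-0.1,  0.7, -0.3]), 'yaw', np.float64(93.12), 'roll', np.float64(0.005515289615461001))
```

```bash
python3 -m handwheel '[{"tx":0,"ty":0,"tz":0,"roll":0},{"tx":0,"ty":0,"tz":0,"roll":0},{"tx":0,"ty":0,"tz":0,"roll":0},{"tx":0,"ty":0,"tz":0,"roll":0},{"tx":0,"ty":0,"tz":0,"roll":0},{"tx":0,"ty":0,"tz":0,"roll":0},{"tx":0,"ty":0,"tz":0,"roll":0},{"tx":0,"ty":0,"tz":0,"roll":0},{"tx":0,"ty":0,"tz":0,"roll":0}]' 30 50; python3 -c "
from h import *;print(ctrl.get_obs()['tool_pos'])"; python3 -m handwheel '[{"tx":0,"ty":0,"tz":-5,"roll":0},{"tx":0,"ty":0,"tz":-25,"roll":0},{"tx":0,"ty":0,"tz":-30,"roll":0},{"tx":0,"ty":0,"tz":-30,"roll":0},{"tx":0,"ty":0,"tz":-30,"roll":0},{"tx":0,"ty":0,"tz":-20,"roll":0},{"tx":0,"ty":0,"tz":-10,"roll":0},{"tx":0,"ty":0,"tz":0,"roll":0},{"tx":0,"ty":0,"tz":0,"roll":0}]' - ; python3 -m handwheel '[{"tx":-5,"ty":-15,"tz":0,"roll":0},{"tx":-10,"ty":-30,"tz":0,"roll":0},{"tx":-11,"ty":-32,"tz":0,"roll":0},{"tx":-11,"ty":-32,"tz":0,"roll":0},{"tx":-11,"ty":-32,"tz":0,"roll":0},{"tx":-11,"ty":-32,"tz":0,"roll":0},{"tx":-11,"ty":-32,"tz":0,"roll":0},{"tx":-11,"ty":-32,"tz":0,"roll":0},{"tx":-11,"ty":-32,"tz":0,"roll":0},{"tx":-11,"ty":-32,"tz":0,"roll":0},{"tx":-10,"ty":-32,"tz":0,"roll":0},{"tx":-10,"ty":-30,"tz":0,"roll":0}]' -; python3 -m handwheel '[{"tx":-6,"ty":-24,"tz":0,"roll":0},{"tx":-3,"ty":-12,"tz":0,"roll":0},{"tx":0,"ty":0,"tz":0,"roll":0},{"tx":0,"ty":0,"tz":0,"roll":0},{"tx":0,"ty":0,"tz":0,"roll":0}]'; python3 -c "
from h import *;print(go(.5884,-.0884,.0797,92.8))"
```

```text
t: 35.33
tool_pos: [0.4364, 0.3039, 0.0736]
tool_rot: [-0.085, 3.14, 0.001]
contact_force: [-0.2, 1.1, 1.5]
opening: 0.0403
grip_force: 50.7
[0.43641494 0.30389896 0.07364827]
t: 36.08
tool_pos: [0.4357, 0.3033, 0.2222]
tool_rot: [0.085, -3.139, 0.001]
contact_force: [0.1, -0.5, -2.3]
opening: 0.04
grip_force: 51.1
t: 37.08
tool_pos: [0.5774, -0.0538, 0.2196]
tool_rot: [0.084, -3.135, -0.002]
contact_force: [0.3, 0.5, -2.8]
opening: 0.0405
grip_force: 51.3
t: 37.5
tool_pos: [0.5887, -0.0864, 0.2218]
tool_rot: [0.086, -3.138, -0.002]
contact_force: [-1.1, 0.9, -2.5]
opening: 0.0405
grip_force: 51.4
('d_world', array([  -0.3,   -2. , -142.1]), 'tool', array([ 1.000e-01, -2.200e+00,  1.421e+02]), 'yaw', np.float64(93.15), 'roll', np.float64(0.006101334022157857))
```

```bash
python3 -m handwheel '[{"tx":0,"ty":-2,"tz":10,"roll":0},{"tx":0,"ty":0,"tz":25,"roll":0},{"tx":0,"ty":0,"tz":28,"roll":0},{"tx":0,"ty":0,"tz":25,"roll":0},{"tx":0,"ty":0,"tz":22,"roll":0},{"tx":0,"ty":0,"tz":16,"roll":0},{"tx":0,"ty":0,"tz":9,"roll":0},{"tx":0,"ty":0,"tz":3,"roll":0},{"tx":0,"ty":0,"tz":0,"roll":0},{"tx":0,"ty":0,"tz":0,"roll":0},{"tx":0,"ty":0,"tz":0,"roll":0},{"tx":0,"ty":0,"tz":0,"roll":0}]' - ; python3 -c "
from h import *;print(go(.5884,-.0884,.0797,92.8))"
```

```text
t: 38.5
tool_pos: [0.5907, -0.0898, 0.087]
tool_rot: [-0.085, 3.138, -0.001]
contact_force: [0.4, -0.6, -2.3]
opening: 0.0406
grip_force: 51.4
('d_world', array([-2.3,  1.4, -7.3]), 'tool', array([2.3, 1.6, 7.3]), 'yaw', np.float64(93.11), 'roll', np.float64(0.005429124583342051))
```

```bash
python3 -m handwheel '[{"tx":2,"ty":1.2,"tz":3,"roll":0},{"tx":0,"ty":0,"tz":1,"roll":0},{"tx":0,"ty":0,"tz":0,"roll":0},{"tx":0,"ty":0,"tz":0,"roll":0},{"tx":0,"ty":0,"tz":0,"roll":0},{"tx":0,"ty":0,"tz":0,"roll":0}]' - ; python3 -c "
from h import *;print(go(.5884,-.0884,.0797,92.8))"
```

```text
t: 39.0
tool_pos: [0.5876, -0.0886, 0.0813]
tool_rot: [-0.085, 3.14, -0.0]
contact_force: [-0.2, -0.7, -1.9]
opening: 0.0406
grip_force: 51.3
('d_world', array([ 0.8,  0.2, -1.6]), 'tool', array([-0.8,  0.1,  1.6]), 'yaw', np.float64(93.1), 'roll', np.float64(0.005254550239853303))
```

```bash
python3 -m handwheel '[{"tx":-0.8,"ty":0,"tz":1,"roll":0},{"tx":0,"ty":0,"tz":0,"roll":0},{"tx":0,"ty":0,"tz":0,"roll":0},{"tx":0,"ty":0,"tz":0,"roll":0}]' - ;python3 -m handwheel '[{"tx":0,"ty":0,"tz":0.8,"roll":0},{"tx":0,"ty":0,"tz":0,"roll":0},{"tx":0,"ty":0,"tz":0,"roll":0}]' - ; python3 -c "
from h import *;print(go(.5884,-.0884,.0797,92.8))"
```

```text
t: 39.33
tool_pos: [0.5884, -0.0885, 0.0802]
tool_rot: [0.085, -3.14, -0.0]
contact_force: [-0.3, -0.2, -2.2]
opening: 0.0403
grip_force: 51.3
t: 39.58
tool_pos: [0.5886, -0.0885, 0.0797]
tool_rot: [-0.085, 3.14, -0.0]
contact_force: [-0.1, -0.4, -1.4]
opening: 0.0402
grip_force: 51.4
('d_world', array([-0.2,  0.1,  0. ]), 'tool', array([ 0.2,  0.1, -0. ]), 'yaw', np.float64(93.11), 'roll', np.float64(0.005384727279443221))
```

```bash
python3 -m handwheel '[{"tx":0,"ty":0,"tz":0.6,"roll":0},{"tx":0,"ty":0,"tz":0,"roll":0},{"tx":0,"ty":0,"tz":0,"roll":0}]' -; python3 -m handwheel '[{"tx":0,"ty":0,"tz":0,"roll":0},{"tx":0,"ty":0,"tz":0,"roll":0},{"tx":0,"ty":0,"tz":0,"roll":0},{"tx":0,"ty":0,"tz":0,"roll":0},{"tx":0,"ty":0,"tz":0,"roll":0},{"tx":0,"ty":0,"tz":0,"roll":0},{"tx":0,"ty":0,"tz":0,"roll":0}]' 85 ; python3 -m handwheel '[{"tx":0,"ty":0,"tz":-10,"roll":0},{"tx":0,"ty":0,"tz":-30,"roll":0},{"tx":0,"ty":0,"tz":-30,"roll":0},{"tx":0,"ty":0,"tz":-30,"roll":0},{"tx":0,"ty":0,"tz":-30,"roll":0},{"tx":0,"ty":0,"tz":-10,"roll":0},{"tx":0,"ty":0,"tz":0,"roll":0}]' -; python3 -m handwheel '[{"tx":2,"ty":16,"tz":0,"roll":0},{"tx":4,"ty":34,"tz":0,"roll":0},{"tx":4,"ty":34,"tz":0,"roll":0},{"tx":4,"ty":34,"tz":0,"roll":0},{"tx":4,"ty":34,"tz":0,"roll":0},{"tx":4,"ty":34,"tz":0,"roll":0},{"tx":4,"ty":34,"tz":0,"roll":0},{"tx":4,"ty":34,"tz":0,"roll":0},{"tx":4,"ty":34,"tz":0,"roll":0},{"tx":4,"ty":34,"tz":0,"roll":0},{"tx":2,"ty":34,"tz":0,"roll":0},{"tx":1,"ty":32,"tz":0,"roll":0}]' -;python3 -m handwheel '[{"tx":0,"ty":10,"tz":0,"roll":0},{"tx":0,"ty":0,"tz":0,"roll":0},{"tx":0,"ty":0,"tz":0,"roll":0},{"tx":0,"ty":0,"tz":0,"roll":0}]';python3 - <<'E'
from h import *
print(go(.5259,.3084,.0852,92.8))
for n in ("top","side"):
    im,d=optics.get_image(n);Q=cloud(n,d).reshape(-1,3)
    q=Q[(np.abs(Q[:,2]-.125)<.004)&(np.hypot(Q[:,0]-.589,Q[:,1]+.0878)<.04)];print(n,len(q),circ(q)[0].round(4) if len(q)>8 else "")
E
```

```text
t: 39.83
tool_pos: [0.5888, -0.0885, 0.0796]
tool_rot: [-0.085, 3.14, -0.0]
contact_force: [-0.7, 0.0, 3.1]
opening: 0.0407
grip_force: 51.7
t: 40.42
tool_pos: [0.5884, -0.0885, 0.0788]
tool_rot: [0.085, -3.14, 0.0]
contact_force: [0.6, -1.0, 0.2]
opening: 0.085
grip_force: 0.0
t: 41.0
tool_pos: [0.5906, -0.089, 0.2241]
tool_rot: [-0.085, 3.132, -0.004]
contact_force: [0.1, 0.3, 0.2]
opening: 0.0849
grip_force: 0.0
t: 42.0
tool_pos: [0.5237, 0.2987, 0.2155]
tool_rot: [0.086, -3.135, 0.002]
contact_force: [-0.4, -0.6, -0.2]
opening: 0.085
grip_force: 0.0
t: 42.33
tool_pos: [0.5255, 0.3056, 0.2175]
tool_rot: [0.084, -3.139, 0.002]
contact_force: [-0.3, -0.6, 0.3]
opening: 0.0852
grip_force: 0.0
('d_world', array([   0.4,    2.8, -132.3]), 'tool', array([ -0.8,   3. , 132.3]), 'yaw', np.float64(93.06), 'roll', np.float64(0.004495617569299733))
top 119 [ 0.5886 -0.0868  0.0187]
side 153 [ 0.5911 -0.0879  0.0188]
```

The flanged part is back within 1 mm of its start. Now the cone.

```bash
python3 -m handwheel '[{"tx":0,"ty":2,"tz":10,"roll":0},{"tx":0,"ty":0,"tz":22,"roll":0},{"tx":0,"ty":0,"tz":25,"roll":0},{"tx":0,"ty":0,"tz":25,"roll":0},{"tx":0,"ty":0,"tz":22,"roll":0},{"tx":0,"ty":0,"tz":16,"roll":0},{"tx":0,"ty":0,"tz":8,"roll":0},{"tx":0,"ty":0,"tz":2,"roll":0},{"tx":0,"ty":0,"tz":0,"roll":0},{"tx":0,"ty":0,"tz":0,"roll":0},{"tx":0,"ty":0,"tz":0,"roll":0}]' - ; python3 -c "
from h import *
print(go(.5259,.3084,.0852,92.8))"
```

```text
t: 43.35
tool_pos: [0.5269, 0.3091, 0.0907]
tool_rot: [-0.085, 3.138, 0.002]
contact_force: [-0.4, -0.3, 1.1]
opening: 0.0849
grip_force: 0.0
('d_world', array([-1. , -0.7, -5.5]), 'tool', array([ 1.1, -0.6,  5.5]), 'yaw', np.float64(93.09), 'roll', np.float64(0.005096443819312206))
```

```bash
python3 -m handwheel '[{"tx":0.5,"ty":-0.4,"tz":3,"roll":0},{"tx":0,"ty":0,"tz":1.5,"roll":0},{"tx":0,"ty":0,"tz":0,"roll":0},{"tx":0,"ty":0,"tz":0,"roll":0},{"tx":0,"ty":0,"tz":0,"roll":0}]';python3 -c "
from h import *;print(go(.5259,.3084,.0852,92.8))"
```

```text
t: 43.77
tool_pos: [0.5253, 0.3083, 0.0845]
tool_rot: [-0.085, 3.14, 0.0]
contact_force: [0.2, -0.1, -0.3]
opening: 0.0851
grip_force: 0.0
('d_world', array([0.6, 0.1, 0.7]), 'tool', array([-0.6,  0. , -0.7]), 'yaw', np.float64(93.11), 'roll', np.float64(0.005485328947606654))
```

```bash
python3 -m handwheel '[{"tx":-0.6,"ty":0,"tz":-0.6,"roll":0},{"tx":0,"ty":0,"tz":0,"roll":0},{"tx":0,"ty":0,"tz":0,"roll":0},{"tx":0,"ty":0,"tz":0,"roll":0},{"tx":0,"ty":0,"tz":0,"roll":0},{"tx":0,"ty":0,"tz":0,"roll":0},{"tx":0,"ty":0,"tz":0,"roll":0},{"tx":0,"ty":0,"tz":0,"roll":0},{"tx":0,"ty":0,"tz":0,"roll":0}]' 30 50; python3 -c "
from h import *;print(ctrl.get_obs()['tool_pos'])"; python3 -m handwheel '[{"tx":0,"ty":0,"tz":-5,"roll":0},{"tx":0,"ty":0,"tz":-25,"roll":0},{"tx":0,"ty":0,"tz":-30,"roll":0},{"tx":0,"ty":0,"tz":-30,"roll":0},{"tx":0,"ty":0,"tz":-30,"roll":0},{"tx":0,"ty":0,"tz":-20,"roll":0},{"tx":0,"ty":0,"tz":-10,"roll":0},{"tx":0,"ty":0,"tz":0,"roll":0},{"tx":0,"ty":0,"tz":0,"roll":0}]' - ; python3 -m handwheel '[{"tx":1,"ty":-15,"tz":0,"roll":0},{"tx":2,"ty":-30,"tz":0,"roll":0},{"tx":2,"ty":-32,"tz":0,"roll":0},{"tx":2,"ty":-32,"tz":0,"roll":0},{"tx":2,"ty":-32,"tz":0,"roll":0},{"tx":2,"ty":-32,"tz":0,"roll":0},{"tx":2,"ty":-32,"tz":0,"roll":0},{"tx":2,"ty":-32,"tz":0,"roll":0},{"tx":2,"ty":-32,"tz":0,"roll":0},{"tx":2,"ty":-32,"tz":0,"roll":0},{"tx":3,"ty":-22,"tz":0,"roll":0},{"tx":1,"ty":-12,"tz":0,"roll":0}]' -; python3 -m handwheel '[{"tx":0,"ty":0,"tz":0,"roll":0},{"tx":0,"ty":0,"tz":0,"roll":0},{"tx":0,"ty":0,"tz":0,"roll":0}]'; python3 -c "
from h import *;print(go(.5209,-.028,.0911,92.8))"
```

```text
t: 44.52
tool_pos: [0.5262, 0.3085, 0.0853]
tool_rot: [-0.085, 3.14, 0.001]
contact_force: [0.4, 0.8, 1.9]
opening: 0.0372
grip_force: 50.3
[0.52616626 0.30848921 0.08530977]
t: 45.27
tool_pos: [0.5255, 0.3081, 0.234]
tool_rot: [0.085, -3.139, 0.001]
contact_force: [0.4, 0.2, -2.8]
opening: 0.0371
grip_force: 50.5
t: 46.27
tool_pos: [0.5193, -0.0302, 0.2322]
tool_rot: [0.08, -3.136, 0.0]
contact_force: [-0.3, 0.4, -2.1]
opening: 0.0371
grip_force: 50.7
t: 46.52
tool_pos: [0.5207, -0.0266, 0.234]
tool_rot: [0.086, -3.139, -0.001]
contact_force: [0.2, -0.2, -1.8]
opening: 0.0372
grip_force: 50.7
('d_world', array([   0.2,   -1.4, -142.9]), 'tool', array([ -0.4,  -1.5, 142.9]), 'yaw', np.float64(93.14), 'roll', np.float64(0.006010357750880492))
```

```bash
python3 -m handwheel '[{"tx":0.5,"ty":-0.5,"tz":10,"roll":0},{"tx":0,"ty":0,"tz":25,"roll":0},{"tx":0,"ty":0,"tz":28,"roll":0},{"tx":0,"ty":0,"tz":25,"roll":0},{"tx":0,"ty":0,"tz":22,"roll":0},{"tx":0,"ty":0,"tz":16,"roll":0},{"tx":0,"ty":0,"tz":9,"roll":0},{"tx":0,"ty":0,"tz":3,"roll":0},{"tx":0,"ty":0,"tz":0,"roll":0},{"tx":0,"ty":0,"tz":0,"roll":0},{"tx":0,"ty":0,"tz":0,"roll":0},{"tx":0,"ty":0,"tz":0,"roll":0}]' - ; python3 -m handwheel '[{"tx":0.5,"ty":0,"tz":2,"roll":0},{"tx":0,"ty":0,"tz":0,"roll":0},{"tx":0,"ty":0,"tz":0,"roll":0},{"tx":0,"ty":0,"tz":0,"roll":0}]'; python3 -c "
from h import *;print(go(.5209,-.028,.0911,92.8))"
```

```text
t: 47.52
tool_pos: [0.5217, -0.0281, 0.0986]
tool_rot: [-0.085, 3.138, -0.001]
contact_force: [-0.3, -0.9, -0.5]
opening: 0.0372
grip_force: 50.7
t: 47.85
tool_pos: [0.5201, -0.028, 0.0951]
tool_rot: [-0.085, 3.14, -0.0]
contact_force: [0.2, -0.2, -2.4]
opening: 0.0372
grip_force: 50.7
('d_world', array([ 0.8,  0. , -4. ]), 'tool', array([-0.8, -0. ,  4. ]), 'yaw', np.float64(93.1), 'roll', np.float64(0.005231062747884202))
```

```bash
python3 -m handwheel '[{"tx":-0.8,"ty":0,"tz":2,"roll":0},{"tx":0,"ty":0,"tz":1,"roll":0},{"tx":0,"ty":0,"tz":0,"roll":0},{"tx":0,"ty":0,"tz":0,"roll":0},{"tx":0,"ty":0,"tz":0,"roll":0}]' - ; python3 -m handwheel '[{"tx":0,"ty":0,"tz":0.7,"roll":0},{"tx":0,"ty":0,"tz":0,"roll":0},{"tx":0,"ty":0,"tz":0,"roll":0},{"tx":0,"ty":0,"tz":0,"roll":0}]'; python3 -c "
from h import *;print(go(.5209,-.028,.0911,92.8))"
```

```text
t: 48.27
tool_pos: [0.5209, -0.0279, 0.0919]
tool_rot: [0.085, -3.14, -0.0]
contact_force: [0.3, -0.4, -2.4]
opening: 0.037
grip_force: 50.7
t: 48.6
tool_pos: [0.5209, -0.028, 0.0913]
tool_rot: [-0.085, 3.14, -0.0]
contact_force: [0.9, 0.2, -2.6]
opening: 0.0372
grip_force: 50.8
('d_world', array([-0. , -0. , -0.2]), 'tool', array([ 0.1, -0. ,  0.2]), 'yaw', np.float64(93.1), 'roll', np.float64(0.005277370519808619))
```

```bash
python3 -m handwheel '[{"tx":0,"ty":0,"tz":0.6,"roll":0},{"tx":0,"ty":0,"tz":0,"roll":0},{"tx":0,"ty":0,"tz":0,"roll":0}]' -; python3 -m handwheel '[{"tx":0,"ty":0,"tz":0,"roll":0},{"tx":0,"ty":0,"tz":0,"roll":0},{"tx":0,"ty":0,"tz":0,"roll":0},{"tx":0,"ty":0,"tz":0,"roll":0},{"tx":0,"ty":0,"tz":0,"roll":0},{"tx":0,"ty":0,"tz":0,"roll":0},{"tx":0,"ty":0,"tz":0,"roll":0}]' 85 ; python3 -m handwheel '[{"tx":0,"ty":0,"tz":-10,"roll":0},{"tx":0,"ty":0,"tz":-30,"roll":0},{"tx":0,"ty":0,"tz":-30,"roll":0},{"tx":0,"ty":0,"tz":-30,"roll":0},{"tx":0,"ty":0,"tz":-30,"roll":0},{"tx":0,"ty":0,"tz":0,"roll":0},{"tx":0,"ty":0,"tz":0,"roll":0}]' -; python3 -m handwheel '[{"tx":-5,"ty":15,"tz":0,"roll":0},{"tx":-11,"ty":32,"tz":0,"roll":0},{"tx":-11,"ty":32,"tz":0,"roll":0},{"tx":-11,"ty":32,"tz":0,"roll":0},{"tx":-11,"ty":32,"tz":0,"roll":0},{"tx":-11,"ty":32,"tz":0,"roll":0},{"tx":-11,"ty":32,"tz":0,"roll":0},{"tx":-11,"ty":32,"tz":0,"roll":0},{"tx":-11,"ty":32,"tz":0,"roll":0},{"tx":-11,"ty":32,"tz":0,"roll":0},{"tx":-7,"ty":24,"tz":0,"roll":0},{"tx":-2,"ty":8,"tz":0,"roll":0}]' -;python3 -m handwheel '[{"tx":0,"ty":0,"tz":0,"roll":0},{"tx":0,"ty":0,"tz":0,"roll":0},{"tx":0,"ty":0,"tz":0,"roll":0}]';python3 - <<'E'
from h import *
print(go(.6165,.3121,.075,92.8))
for n in ("top","side"):
    im,d=optics.get_image(n);Q=cloud(n,d).reshape(-1,3)
    q=Q[(np.abs(Q[:,2]-.135)<.004)&(np.hypot(Q[:,0]-.5207,Q[:,1]+.027)<.04)];print(n,len(q),circ(q)[0].round(4) if len(q)>8 else "")
E
```

```text
t: 48.85
tool_pos: [0.5212, -0.028, 0.0913]
tool_rot: [-0.085, 3.14, -0.0]
contact_force: [-2.3, 0.8, 3.0]
opening: 0.0372
grip_force: 51.0
t: 49.43
tool_pos: [0.521, -0.0279, 0.0907]
tool_rot: [-0.085, 3.14, 0.0]
contact_force: [1.4, 0.1, 0.7]
opening: 0.0852
grip_force: 0.0
t: 50.02
tool_pos: [0.5225, -0.0282, 0.2244]
tool_rot: [-0.085, 3.134, -0.002]
contact_force: [-0.0, -0.2, -0.1]
opening: 0.0848
grip_force: 0.0
t: 51.02
tool_pos: [0.6148, 0.3157, 0.2183]
tool_rot: [0.09, -3.137, 0.0]
contact_force: [0.5, -0.3, -1.3]
opening: 0.085
grip_force: 0.0
t: 51.27
tool_pos: [0.6152, 0.3113, 0.22]
tool_rot: [0.083, -3.139, 0.002]
contact_force: [-0.3, -0.7, -0.1]
opening: 0.0853
grip_force: 0.0
('d_world', array([   1.3,    0.8, -145. ]), 'tool', array([ -1.5,   0.9, 145. ]), 'yaw', np.float64(93.04), 'roll', np.float64(0.004272144850375846))
top 110 [ 0.52   -0.0267  0.0174]
side 135 [ 0.5228 -0.0276  0.0172]
```

The cone is back within 1 mm of its start. Now the tube.

```bash
python3 -m handwheel '[{"tx":0,"ty":0.5,"tz":10,"roll":0},{"tx":0,"ty":0,"tz":25,"roll":0},{"tx":0,"ty":0,"tz":28,"roll":0},{"tx":0,"ty":0,"tz":28,"roll":0},{"tx":0,"ty":0,"tz":22,"roll":0},{"tx":0,"ty":0,"tz":16,"roll":0},{"tx":0,"ty":0,"tz":9,"roll":0},{"tx":0,"ty":0,"tz":3,"roll":0},{"tx":0,"ty":0,"tz":0,"roll":0},{"tx":0,"ty":0,"tz":0,"roll":0},{"tx":0,"ty":0,"tz":0,"roll":0}]' - ; python3 -m handwheel '[{"tx":0.5,"ty":0,"tz":2,"roll":0},{"tx":0,"ty":0,"tz":0,"roll":0},{"tx":0,"ty":0,"tz":0,"roll":0},{"tx":0,"ty":0,"tz":0,"roll":0}]'; python3 -c "
from h import *
print(go(.6165,.3121,.075,92.8))"
```

```text
t: 52.28
tool_pos: [0.6169, 0.3136, 0.0819]
tool_rot: [-0.085, 3.137, 0.002]
contact_force: [0.0, 1.1, 0.3]
opening: 0.0851
grip_force: 0.0
t: 52.62
tool_pos: [0.6152, 0.3132, 0.078]
tool_rot: [-0.085, 3.14, 0.0]
contact_force: [-0.2, 0.1, -0.1]
opening: 0.0849
grip_force: 0.0
('d_world', array([ 1.3, -1.1, -3. ]), 'tool', array([-1.2, -1.2,  3. ]), 'yaw', np.float64(93.11), 'roll', np.float64(0.005415792894992718))
```

```bash
python3 -m handwheel '[{"tx":-1.2,"ty":-1.2,"tz":2.5,"roll":0},{"tx":0,"ty":0,"tz":0,"roll":0},{"tx":0,"ty":0,"tz":0,"roll":0}]'; python3 -m handwheel '[{"tx":0,"ty":0,"tz":0,"roll":0},{"tx":0,"ty":0,"tz":0,"roll":0},{"tx":0,"ty":0,"tz":0,"roll":0},{"tx":0,"ty":0,"tz":0,"roll":0},{"tx":0,"ty":0,"tz":0,"roll":0},{"tx":0,"ty":0,"tz":0,"roll":0},{"tx":0,"ty":0,"tz":0,"roll":0},{"tx":0,"ty":0,"tz":0,"roll":0}]' 40 50; python3 -c "
from h import *;print(ctrl.get_obs()['tool_pos'])"; python3 -m handwheel '[{"tx":0,"ty":0,"tz":-5,"roll":0},{"tx":0,"ty":0,"tz":-25,"roll":0},{"tx":0,"ty":0,"tz":-30,"roll":0},{"tx":0,"ty":0,"tz":-30,"roll":0},{"tx":0,"ty":0,"tz":-30,"roll":0},{"tx":0,"ty":0,"tz":-20,"roll":0},{"tx":0,"ty":0,"tz":-10,"roll":0},{"tx":0,"ty":0,"tz":0,"roll":0},{"tx":0,"ty":0,"tz":0,"roll":0}]' - ; python3 -m handwheel '[{"tx":3,"ty":-15,"tz":0,"roll":0},{"tx":6,"ty":-30,"tz":0,"roll":0},{"tx":6,"ty":-32,"tz":0,"roll":0},{"tx":6,"ty":-32,"tz":0,"roll":0},{"tx":6,"ty":-32,"tz":0,"roll":0},{"tx":6,"ty":-32,"tz":0,"roll":0},{"tx":6,"ty":-32,"tz":0,"roll":0},{"tx":6,"ty":-30,"tz":0,"roll":0},{"tx":3,"ty":-20,"tz":0,"roll":0},{"tx":0,"ty":-15,"tz":0,"roll":0},{"tx":0,"ty":0,"tz":0,"roll":0},{"tx":0,"ty":0,"tz":0,"roll":0}]' -; python3 -c "
from h import *;print(go(.5832,.0397,.0809,92.8))"
```

```text
t: 52.87
tool_pos: [0.6162, 0.3118, 0.0748]
tool_rot: [0.085, -3.14, 0.0]
contact_force: [-0.9, 0.7, 0.7]
opening: 0.0851
grip_force: 0.0
t: 53.53
tool_pos: [0.6166, 0.3122, 0.0756]
tool_rot: [-0.085, 3.14, 0.001]
contact_force: [1.7, 0.7, 1.7]
opening: 0.0489
grip_force: 52.2
[0.61664442 0.31217856 0.07556648]
t: 54.28
tool_pos: [0.6159, 0.3118, 0.2241]
tool_rot: [0.085, -3.139, 0.001]
contact_force: [-1.0, -0.1, -2.9]
opening: 0.049
grip_force: 52.5
t: 55.28
tool_pos: [0.5817, 0.0388, 0.2226]
tool_rot: [0.082, -3.136, -0.001]
contact_force: [1.0, 0.4, -3.3]
opening: 0.0488
grip_force: 52.7
('d_world', array([   1.5,    0.9, -141.7]), 'tool', array([ -2.2,   0.7, 141.7]), 'yaw', np.float64(92.99), 'roll', np.float64(0.003297787138948824))
```

```bash
python3 -m handwheel '[{"tx":0,"ty":0,"tz":10,"roll":0},{"tx":0,"ty":0,"tz":25,"roll":0},{"tx":0,"ty":0,"tz":28,"roll":0},{"tx":0,"ty":0,"tz":25,"roll":0},{"tx":0,"ty":0,"tz":20,"roll":0},{"tx":0,"ty":0,"tz":14,"roll":0},{"tx":0,"ty":0,"tz":8,"roll":0},{"tx":0,"ty":0,"tz":3,"roll":0},{"tx":0,"ty":0,"tz":0,"roll":0},{"tx":0,"ty":0,"tz":0,"roll":0},{"tx":0,"ty":0,"tz":0,"roll":0},{"tx":0,"ty":0,"tz":0,"roll":0}]' - ; python3 -m handwheel '[{"tx":0.5,"ty":0,"tz":2,"roll":0},{"tx":0,"ty":0,"tz":0,"roll":0},{"tx":0,"ty":0,"tz":0,"roll":0},{"tx":0,"ty":0,"tz":0,"roll":0}]'; python3 -c "
from h import *;print(go(.5832,.0397,.0815,92.8))"
```

```text
t: 56.28
tool_pos: [0.5842, 0.0398, 0.0939]
tool_rot: [-0.085, 3.138, -0.0]
contact_force: [-0.9, -0.7, -2.6]
opening: 0.0487
grip_force: 52.7
t: 56.62
tool_pos: [0.5826, 0.0397, 0.0903]
tool_rot: [-0.085, 3.14, -0.0]
contact_force: [0.7, 0.5, -1.9]
opening: 0.0488
grip_force: 52.7
('d_world', array([ 0.6, -0. , -8.8]), 'tool', array([-0.6, -0.1,  8.8]), 'yaw', np.float64(93.1), 'roll', np.float64(0.005261863656112438))
```

```bash
python3 -m handwheel '[{"tx":-0.5,"ty":0,"tz":4,"roll":0},{"tx":0,"ty":0,"tz":3,"roll":0},{"tx":0,"ty":0,"tz":1,"roll":0},{"tx":0,"ty":0,"tz":0,"roll":0},{"tx":0,"ty":0,"tz":0,"roll":0},{"tx":0,"ty":0,"tz":0,"roll":0}]' - ; python3 -m handwheel '[{"tx":0,"ty":0,"tz":0.6,"roll":0},{"tx":0,"ty":0,"tz":0,"roll":0},{"tx":0,"ty":0,"tz":0,"roll":0},{"tx":0,"ty":0,"tz":0,"roll":0}]'; python3 -c "
from h import *;print(go(.5832,.0397,.0815,92.8))"
```

```text
t: 57.12
tool_pos: [0.583, 0.0398, 0.0821]
tool_rot: [0.085, -3.14, -0.0]
contact_force: [-0.2, 0.3, -3.0]
opening: 0.049
grip_force: 52.8
t: 57.45
tool_pos: [0.583, 0.0398, 0.0816]
tool_rot: [0.085, -3.14, 0.0]
contact_force: [0.4, -0.3, -3.2]
opening: 0.0488
grip_force: 52.8
('d_world', array([ 0.2, -0.1, -0.1]), 'tool', array([-0.2, -0.1,  0.1]), 'yaw', np.float64(93.11), 'roll', np.float64(0.005346080710013391))
```

```bash
python3 -m handwheel '[{"tx":0,"ty":0,"tz":0.6,"roll":0},{"tx":0,"ty":0,"tz":0,"roll":0},{"tx":0,"ty":0,"tz":0,"roll":0}]' -; python3 -m handwheel '[{"tx":0,"ty":0,"tz":0.4,"roll":0},{"tx":0,"ty":0,"tz":0,"roll":0},{"tx":0,"ty":0,"tz":0,"roll":0}]' -
```

```text
t: 57.7
tool_pos: [0.5833, 0.0398, 0.0815]
tool_rot: [-0.085, 3.14, -0.0]
contact_force: [-1.8, 0.2, 1.3]
opening: 0.0486
grip_force: 53.0
t: 57.95
tool_pos: [0.5834, 0.0398, 0.0815]
tool_rot: [-0.085, 3.14, -0.0]
contact_force: [-3.0, -0.2, 5.1]
opening: 0.049
grip_force: 53.3
```

Contact. I'll release, rise, move aside and inspect.

```bash
python3 -m handwheel '[{"tx":0,"ty":0,"tz":0,"roll":0},{"tx":0,"ty":0,"tz":0,"roll":0},{"tx":0,"ty":0,"tz":0,"roll":0},{"tx":0,"ty":0,"tz":0,"roll":0},{"tx":0,"ty":0,"tz":0,"roll":0},{"tx":0,"ty":0,"tz":0,"roll":0}]' 85 ; python3 -m handwheel '[{"tx":0,"ty":0,"tz":-10,"roll":0},{"tx":0,"ty":0,"tz":-30,"roll":0},{"tx":0,"ty":0,"tz":-30,"roll":0},{"tx":0,"ty":0,"tz":-30,"roll":0},{"tx":0,"ty":0,"tz":-30,"roll":0},{"tx":0,"ty":0,"tz":-20,"roll":0},{"tx":0,"ty":0,"tz":0,"roll":0}]' -; python3 -m handwheel '[{"tx":0,"ty":15,"tz":0,"roll":0},{"tx":6,"ty":32,"tz":0,"roll":0},{"tx":6,"ty":32,"tz":0,"roll":0},{"tx":6,"ty":32,"tz":0,"roll":0},{"tx":6,"ty":32,"tz":0,"roll":0},{"tx":6,"ty":32,"tz":0,"roll":0},{"tx":6,"ty":32,"tz":0,"roll":0},{"tx":6,"ty":32,"tz":0,"roll":0},{"tx":3,"ty":20,"tz":0,"roll":0},{"tx":0,"ty":0,"tz":0,"roll":0},{"tx":0,"ty":0,"tz":0,"roll":0},{"tx":0,"ty":0,"tz":0,"roll":0}]'
python3 - <<'E'
from h import *
ims=[]
for n in ("top","side"):
    im,d=optics.get_image(n);Q=cloud(n,d).reshape(-1,3);ims.append(im)
    for k,c,h in (("tube",(.5827,.0404),.13),("cone",(.5207,-.027),.135),("fl",(.589,-.0878),.125),("collar",(.4766,-.2796),.09)):
        q=Q[(np.abs(Q[:,2]-h)<.004)&(np.hypot(Q[:,0]-c[0],Q[:,1]-c[1])<.04)];print(n,k,len(q),circ(q)[0].round(4) if len(q)>8 else "")
cv2.imwrite("pics/s6.png",cv2.resize(np.hstack(ims),(800,300))[:,:,::-1])
E
```

```text
t: 58.45
tool_pos: [0.5831, 0.0398, 0.0805]
tool_rot: [0.085, -3.14, -0.0]
contact_force: [-0.0, 0.1, -0.1]
opening: 0.0845
grip_force: 0.0
t: 59.03
tool_pos: [0.5861, 0.0397, 0.2383]
tool_rot: [-0.085, 3.129, -0.002]
contact_force: [1.2, -0.9, 1.7]
opening: 0.0854
grip_force: 0.0
t: 60.03
tool_pos: [0.5239, 0.2954, 0.23]
tool_rot: [0.085, -3.14, 0.001]
contact_force: [0.1, 0.7, -0.3]
opening: 0.0849
grip_force: 0.0
top tube 147 [0.5829 0.0406 0.0233]
top cone 111 [ 0.52   -0.0266  0.0174]
top fl 116 [ 0.5886 -0.0868  0.0187]
top collar 335 [ 0.4756 -0.277   0.0231]
side tube 142 [0.5855 0.0399 0.0234]
side cone 131 [ 0.5227 -0.0276  0.0173]
side fl 158 [ 0.5911 -0.0879  0.0189]
side collar 618 [ 0.4784 -0.2793  0.023 ]
```

View pics/s6.png

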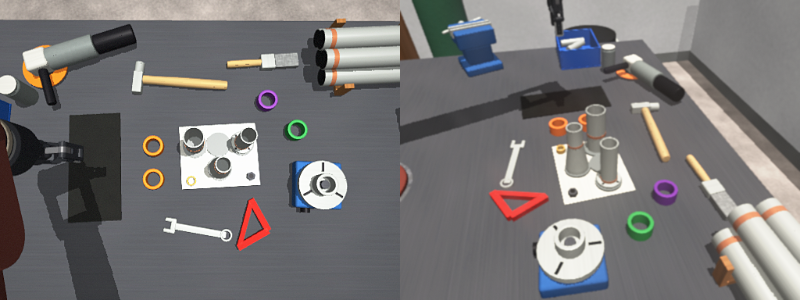

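All tall parts are upright on their own pads, within about 1.5 mm of where they started. The collar is on the pin and the arm is clear.

```bash
python3 -c "
from station import ctrl;print(ctrl.finish_job())"
```

```text
the job is handed in; nothing more can be done
None
```

The job is handed in at about 60 s of the 141 s allowed: the collar is flat over the positioner pin, and the tube, cone and flanged part stand upright on their own pads, each within about 1.5 mm of where it started.

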